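# Load the tall brush pots into the kiln tray

### The arm

A 6-joint arm with a two-finger parallel gripper is mounted at the origin on the work surface. World frame = base frame: x ahead of the robot, y to its left, z up, the work surface at z = 0. Lengths are in mm, angles in rad, forces in N, time in s.
With the tool pointing down it reaches from about 350 to 775 mm from the base axis. Payload 7.3 kg.
Tool frame: the origin (TCP) lies at the very end of the fingers, on their centre line; the grasp point (between the pads) lies 19 mm behind it; x points along the fingers, z is the direction in which the jaws open and shut, and the axes are right-handed (so a half turn about x gives the same grasp; the last joint's range is limited). The gripper opens to 92 mm and grips with 3 to 60 N. Pads are 19 mm wide; open, the fingers measure 130 mm over their backs; the gripper's body (75 mm by 190 mm) begins 47 mm behind the grasp point.
Start: joints at [1.047, 0.342, 1.524, -0, 1.275, -0.146], TCP at [193.647, 488.002, 226.741] pointing down, gripper open.
Joint ranges: [-2.53, 2.53], [-0.77, 2.02], [0.04, 2.7], [-1, 4.14], [0.28, 2.66], [-3.11, 3.11]. Speed limits (rad/s): [2.57, 2.57, 3.14, 3.14, 3.14, 3.14].

### API

Orientations are given as [roll, pitch, yaw] about the fixed x, y, z axes, in that order (R = Rz(yaw) Ry(pitch) Rx(roll)).
In Python, from plant import * gives the robot as it stands.
- The arm moves only by the shell command python3 -m creep 'ROWS'. ROWS is JSON, a list of rows, each an object of numbers: "tx", "ty", "tz": the shift along the tool's x, y, z in cm; "wx", "wy", "wz": the turn, a rotation vector about the tool's x, y, z in rad; "gripper": the closure, from -1 (fully open) to 1 (shut). A call has 1 to 8 rows; each row is the pose to reach, as a shift and turn from the pose commanded when the call began, along the tool's axes at that moment; what a row does not reach only later rows make up. A row lasts 1/12 s, in which the tool goes at most 41.7 mm and 7.16 degrees, less where a joint would pass 70% of its speed; a pose out of reach is approached as far as the arm can. A call with a gripper value outside its range is refused whole. The fingers move at their own pace and stop on an object; the grip force is fixed at half the most. Time passes only in rows, so rows that repeat a pose let the fingers close. It gives the time, the measured TCP pose, the force and the opening at its end, in the units of the state.
- get_obs(): the state, without advancing time (a new reading comes with each control period).
- capture(name): name is "scene" or "top" or "wrist"; returns a dict with "frame" (480x640x3 uint8, red, green, blue), "z_map" (480x640 float32, mm along the optical axis (not along the pixel's ray), 0 where there is no reading), "vertical_fov" (degrees; the focal length in pixels is half the picture's height over the tangent of half this angle, whatever the lens; pixels are square), "cx", "cy" (the principal point, pixels), "xyz" and "rotation" of the camera in the world. Camera axes: x right, y down, z forward; pixel columns grow to the right and rows downward; lengths in mm; the calibration is good to about 2 mm. The wrist camera is an equidistant fisheye: a pixel r from the principal point sees the ray r / f radians off the axis. A picture is of the moment at which its call begins.
- close_job(): hands the job in, once; it reports no verdict.
The state is a dict: "time": time; "joint_positions": joint angles; "dq": joint speeds; "tau": joint torques, N m; "tool_pos": TCP position; "tcp_rot": TCP orientation; "contact_force": force on the tool from outside, world axes, zero at the start; "moment": the same for the moment, N m; "grip_width": finger opening in mm.
Only numpy, scipy, OpenCV 4.12 (cv2) and the standard library are available. Lean on these libraries where they do the work, as an engineer would, in place of code of your own. Each camera call takes 0.05 s, during which the arm holds its last target.

### The job

Gather the three tall unglazed brush pots (the round, the square and the oblong one) into the wooden kiln-loading tray, each standing upright inside the seat of its own outline, flat on the seat's floor. Set them down gently without dropping them, and leave the three low pots of the same outlines standing where they are.

Things in the scene. Friction and masses are not known exactly. Their poses are not given: they have to be found in the camera images.
- tall_round_mid (a point): the tall round brush pot: loose, hollow, straight-sided, open-topped, of unglazed buff clay, 52 mm diameter outside and 85 mm high, walls 5 mm, about 0.2 kg, standing on the bench. The point is its centre, half-way up (42.5 mm above its underside); z is up its axis
- tall_square_mid (a point): the tall square brush pot: loose, hollow, straight-sided, open-topped, of unglazed buff clay, 48 x 48 mm outside and 85 mm high, walls 5 mm, about 0.2 kg, standing on the bench. The point is its centre, half-way up (42.5 mm above its underside); z is up its axis, x and y are square to its sides
- tall_oblong_mid (a point): the tall oblong brush pot: loose, hollow, straight-sided, open-topped, of unglazed buff clay, 72 mm along its own x, 40 mm along its own y outside and 85 mm high, walls 5 mm, about 0.2 kg, standing on the bench. The point is its centre, half-way up (42.5 mm above its underside); z is up its axis, x and y are square to its sides
- low_round_mid (a point): the low round brush pot, a look-alike that stays: loose, same clay and outline (52 mm diameter) but only 45 mm high. The point is its centre, 22.5 mm above its underside
- low_square_mid (a point): the low square brush pot, a look-alike that stays: loose, same clay and outline (48 x 48 mm) but only 45 mm high. The point is its centre, 22.5 mm above its underside
- low_oblong_mid (a point): the low oblong brush pot, a look-alike that stays: loose, same clay and outline (72 mm along its own x, 40 mm along its own y) but only 45 mm high. The point is its centre, 22.5 mm above its underside
- seat_round_floor (a point): the seat for the round pot: a shallow grey-brown round dish fixed in the tray; outside 82 mm diameter, inside 70 mm diameter; its rim stands 12 mm above its floor. The point is the centre of its inner floor, on which the pot stands, 14 mm above the bench; x runs along the tray's length, z up
- seat_square_floor (a point): the seat for the square pot: a shallow grey-brown square dish fixed in the tray; outside 76 x 76 mm, inside 66 x 66 mm; its rim stands 12 mm above its floor. The point is the centre of its inner floor, on which the pot stands, 14 mm above the bench; x runs along the tray's length, z up
- seat_oblong_floor (a point): the seat for the oblong pot: a shallow grey-brown oblong dish fixed in the tray; outside 100 mm along its own x and 68 mm along its own y, inside 90 x 58 mm; its rim stands 12 mm above its floor. The point is the centre of its inner floor, on which the pot stands, 14 mm above the bench; x runs along the tray's length, z up
- tray: the kiln-loading tray: light wood, fixed, 345 mm along its own x (373 mm with its end battens), 125 mm along y, floor 8 mm thick, rim 24 mm high. The origin is the centre of its underside, on the bench. The three seats lie in a row along x, 105 mm apart, in any order

How it is judged (in metres and radians):
At the end, for the whole second after the job is handed in: Each tall pot stands in the seat of its own outline: centre within 15 mm of the seat's centre horizontally, underside within 4 mm of the seat's floor, tilt under 0.08 rad, at rest and released. Each low pot is upright and within 25 mm of where it started (horizontal distance between tall_round_mid and seat_round_floor below 0.015 m and z of tall_round_mid in the frame of seat_round_floor between 0.0385 and 0.0465 m and angle between each of tall_round_mid, tall_square_mid, tall_oblong_mid, low_round_mid, low_square_mid, low_oblong_mid's own z axis and vertical below 0.08 rad and linear speed of each of tall_round, tall_square, tall_oblong below 0.02 m/s and contact force between the fingers and tall_round below 0.1 N and horizontal distance between tall_square_mid and seat_square_floor below 0.015 m and z of tall_square_mid in the frame of seat_square_floor between 0.0385 and 0.0465 m and contact force between the fingers and tall_square below 0.1 N and horizontal distance between tall_oblong_mid and seat_oblong_floor below 0.015 m and z of tall_oblong_mid in the frame of seat_oblong_floor between 0.0385 and 0.0465 m and contact force between the fingers and tall_oblong below 0.1 N and distance of each of low_round_mid, low_square_mid, low_oblong_mid from where it was at the start of the episode below 0.025 m); the robot touches nothing.
It fails at once if a tall pot is dropped or knocked over (moves faster than 0.6 m/s with no finger on it, as after a free fall of about 20 mm) ((contact force between the fingers and tall_round below 0.05 N and linear speed of tall_round above 0.6 m/s) or (contact force between the fingers and tall_square below 0.05 N and linear speed of tall_square above 0.6 m/s) or (contact force between the fingers and tall_oblong below 0.05 N and linear speed of tall_oblong above 0.6 m/s)).
It fails at once if a low pot is shifted by more than 25 mm or tipped ((distance of low_round_mid from where it was at the start of the episode above 0.025 m or angle between low_round_mid's own z axis and vertical above 0.3 rad) or (distance of low_square_mid from where it was at the start of the episode above 0.025 m or angle between low_square_mid's own z axis and vertical above 0.3 rad) or (distance of low_oblong_mid from where it was at the start of the episode above 0.025 m or angle between low_oblong_mid's own z axis and vertical above 0.3 rad)).
It also fails if it takes over 80 s, if anything falls off the work surface, if the arm or the gripper's body presses on something with over 40 N, if the wrist force passes 120 N, or if a joint passes its speed limit or range.

## Working session

There is one attempt and no reset: what is moved stays moved. The work goes in short steps, Python scripts to look and compute and a shell command to move; the robot and the scene stay as the last step left them, time stands still between calls to the robot, and variables do not carry over. Pictures are saved under pics/ and viewed, and the job is handed in when it is done.

```bash
ls; mkdir -p pics; python3 - <<'E'
from plant import *
import cv2,numpy as np
print(get_obs())
for n in ("scene","top"):
    c=capture(n); cv2.imwrite(f"pics/{n}0.png",c["frame"][:,:,::-1]); np.savez(f"{n}0.npz",**c)
    print(n,{k:c[k] for k in c if k not in("frame","z_map")}, (c["z_map"]>0).mean())
E
```

```text
pics
{'time': 0.0, 'joint_positions': array([ 1.04700862e+00,  3.42737068e-01,  1.52500603e+00,  5.58862274e-06,
        1.27541572e+00, -1.46045485e-01]), 'dq': array([-0.00025147,  0.00252467,  0.0005405 , -0.00235423, -0.0018135 ,
       -0.0007599 ]), 'tau': array([ 1.45356520e-03, -4.31243455e+01, -2.44226807e+01,  7.18191988e-02,
        5.57570206e-02, -1.26895316e-04]), 'tool_pos': array([193.42587586, 487.63073118, 226.04136203]), 'tcp_rot': array([ 2.992135  ,  1.56923015, -2.09799783]), 'contact_force': array([-0.73718261,  0.00419581, -0.31902506]), 'moment': array([-0.00797349,  0.01592881, -0.00275819]), 'grip_width': 91.47020671656057}
scene {'vertical_fov': 55.318794867879305, 'cx': 318.1168318704818, 'cy': 234.8723947273448, 'xyz': array([1154.8496346 , -255.40368864,  608.60117736]), 'rotation': array([-2.23230504e+00,  1.31532715e-03,  1.21505345e+00])} 0.9957259114583333
top {'vertical_fov': 55.536399355107, 'cx': 317.46628115322227, 'cy': 236.29055040797053, 'xyz': array([422.46585911, -13.80618895, 897.33173359]), 'rotation': array([-3.02807979, -0.00546593, -1.55720239])} 0.9959407552083334
```

View pics/top0.png

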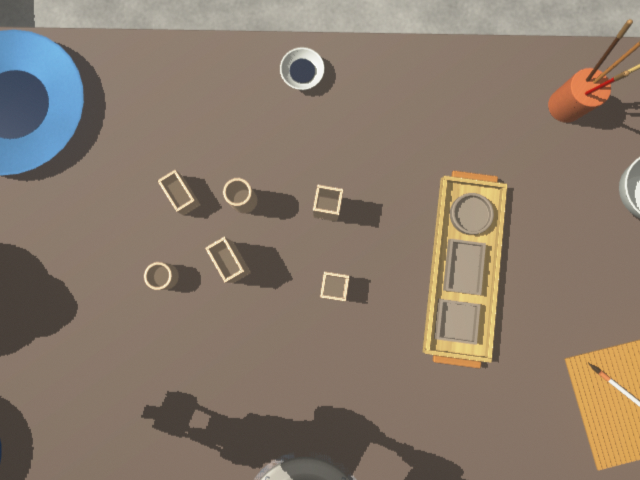

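View pics/scene0.png

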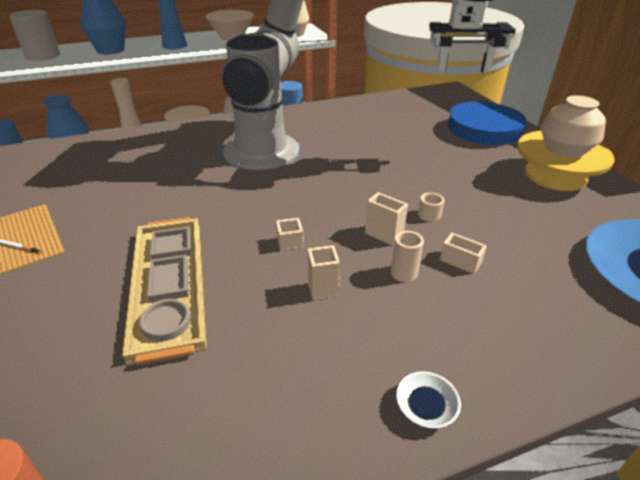

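The top view shows the tall round pot at (238,192), tall square at (328,202) and tall oblong at (227,260). The low oblong is at (178,192), low round at (160,277) and low square at (335,287). The tray runs down column ~465 with its seats ordered round (472,213), oblong (465,267), square (459,321). The scene view confirms which pots are tall.

```bash
cat > h.py <<'E'
import numpy as np,cv2
from scipy.spatial.transform import Rotation as R
def cloud(c):
    f=240/np.tan(np.radians(float(c["vertical_fov"]))/2)
    v,u=np.mgrid[0:480,0:640]; z=c["z_map"]
    P=np.stack([(u-c["cx"])/f*z,(v-c["cy"])/f*z,z],-1)
    W=P@R.from_euler("xyz",c["rotation"]).as_matrix().T+c["xyz"]
    W[z==0]=np.nan
    return W
def raycast(c,px,zp):
    f=240/np.tan(np.radians(float(c["vertical_fov"]))/2)
    px=np.asarray(px,float).reshape(-1,2)
    d=np.c_[(px[:,0]-c["cx"])/f,(px[:,1]-c["cy"])/f,np.ones(len(px))]@R.from_euler("xyz",c["rotation"]).as_matrix().T
    return c["xyz"]+d*((zp-c["xyz"][2])/d[:,2])[:,None]
E
python3 - <<'E'
from h import *
for n in ("top","scene"):
    c=dict(np.load(n+"0.npz")); W=cloud(c)
    hsv=cv2.cvtColor(c["frame"],cv2.COLOR_RGB2HSV)
    bench=W[(W[...,2]<30)&(W[...,0]>250)&(W[...,0]<700)&(abs(W[...,1])<300)]
    print(n,"bench z",np.nanmedian(bench[:,2]))
    for lo,hi in((75,100),(37,55)):
        m=((W[...,2]>lo)&(W[...,2]<hi)&(W[...,0]>250)&(W[...,0]<700)&(W[...,1]>-100)&(W[...,1]<330)).astype(np.uint8)
        k,l,s,ce=cv2.connectedComponentsWithStats(m)
        for i in range(1,k):
            if s[i,4]<60: continue
            p=W[l==i]; zt=np.nanmedian(p[:,2])
            r=cv2.minAreaRect(p[:,:2].astype(np.float32))
            print(lo,ce[i].round(),s[i,4],"z %.1f"%zt,"ctr",np.round(r[0],1),"size",np.round(r[1],1),"ang %.1f"%r[2], "mean",p.mean(0).round(1))
E
```

```text
top bench z 0.3809330812184726
75 [237. 192.] 278 z 84.2 ctr [594.4 129.6] size [51.5 50. ] ang 45.0 mean [594.  129.8  83.6]
75 [328. 200.] 303 z 85.0 ctr [582.3 -34.7] size [47.9 47.9] ang 80.5 mean [582.2 -34.6  84.4]
75 [224. 259.] 392 z 84.6 ctr [471.7 148.6] size [72.3 40.3] ang 31.5 mean [471.6 148.3  83.9]
37 [176. 191.] 350 z 44.4 ctr [603.6 253.7] size [72.4 40.2] ang 33.9 mean [603.4 253.6  44. ]
37 [238. 262.] 64 z 46.9 ctr [472.6 131.1] size [79.9 32.5] ang 3.3 mean [469.1 130.6  46.6]
37 [220. 258.] 69 z 46.8 ctr [470.4 163.7] size [62.6 22.9] ang 8.2 mean [477.  164.4  46.2]
37 [158. 276.] 271 z 44.3 ctr [442.2 279.2] size [50.2 51.1] ang 0.8 mean [441.6 279.1  43.7]
37 [335. 286.] 255 z 44.9 ctr [426.8 -50. ] size [47.8 47.9] ang 82.0 mean [426.9 -50.2  44.9]
scene bench z 1.181204852914334
75 [387. 204.] 430 z 82.5 ctr [471.  149.7] size [72.7 44.5] ang 31.7 mean [473.  148.5  81.9]
75 [409. 241.] 343 z 82.7 ctr [594.3 130.3] size [49.9 51.2] ang 86.3 mean [595.9 129.7  82. ]
75 [324. 257.] 427 z 83.8 ctr [582.1 -33.8] size [48.3 51.4] ang 80.5 mean [584.5 -34.1  82.5]
37 [432. 200.] 208 z 43.5 ctr [441.9 280.4] size [50.7 52.9] ang 35.7 mean [442.9 279.1  42.8]
37 [386. 222.] 277 z 46.2 ctr [485.8 141.3] size [80.2 34.5] ang 59.7 mean [486.2 141.6  46. ]
37 [289. 227.] 271 z 44.3 ctr [426.7 -49. ] size [48.1 50.8] ang 82.0 mean [428.7 -49.6  43.4]
37 [465. 245.] 417 z 43.6 ctr [602.9 254. ] size [72.9 43.4] ang 33.4 mean [604.3 253.6  42.9]
37 [406. 262.] 207 z 46.1 ctr [605. 123.] size [51.6 27.1] ang 54.1 mean [610.2 119.8  46.1]
37 [324. 280.] 216 z 46.0 ctr [596.9 -44.8] size [59.5 31.6] ang 45.4 mean [602.4 -39.9  46. ]
```

```bash
python3 - <<'E'
from h import *
for n in ("top","scene"):
    c=dict(np.load(n+"0.npz")); W=cloud(c)
    roi=(W[...,0]>200)&(W[...,0]<750)&(W[...,1]>-480)&(W[...,1]<-150)
    p=W[roi&(W[...,2]>18)&(W[...,2]<60)]
    r=cv2.minAreaRect(p[:,:2].astype(np.float32)); print(n,"tray",r, np.nanmedian(p[:,2]))
    hsv=cv2.cvtColor(c["frame"],cv2.COLOR_RGB2HSV)
    m=(roi&(hsv[...,1]<125)&(W[...,2]>8)&(W[...,2]<40)).astype(np.uint8)
    m=cv2.morphologyEx(m,cv2.MORPH_OPEN,np.ones((2,2)))
    k,l,s,ce=cv2.connectedComponentsWithStats(m)
    for i in range(1,k):
        if s[i,4]<150: continue
        p=W[l==i]
        # inner floor
        fl=p[(p[:,2]>10)&(p[:,2]<18)]; rm=p[p[:,2]>21]
        print(ce[i].round(),s[i,4])
        for nm,q in(("all",p),("floor",fl),("rim",rm)):
            if len(q)<20: continue
            r=cv2.minAreaRect(q[:,:2].astype(np.float32)); print("  ",nm,len(q),"z %.1f"%np.nanmedian(q[:,2]),np.round(r[0],1),np.round(r[1],1),round(r[2],1))
E
```

```text
top tray ((467.5255432128906, -304.0429382324219), (126.68251037597656, 373.01983642578125), 83.32305145263672) 24.194636332010305
[466. 269.] 9186
   all 9186 z 15.1 [ 466.6 -309.9] [134.2 353.8] 82.5
   floor 3940 z 13.6 [ 463.4 -300.6] [118.9 339.6] 83.1
   rim 3414 z 24.8 [ 466.1 -303.9] [126.7 344.4] 83.3
scene tray ((467.03759765625, -303.14581298828125), (125.72677612304688, 376.2300720214844), 83.18779754638672) 24.561847792789877
[167. 290.] 8609
   all 8609 z 15.5 [ 452.7 -299.6] [118.  378.1] 81.9
   floor 3381 z 14.4 [ 466.7 -301.1] [122.9 348.6] 82.9
   rim 3019 z 25.3 [ 470.5 -302.5] [123.8 347.8] 83.1
```

```bash
python3 - <<'E'
from h import *
a=np.radians(-6.7); ux=np.array([np.cos(a),np.sin(a)]); C=np.array([467.3,-303.6])
for n in ("top","scene"):
    c=dict(np.load(n+"0.npz")); W=cloud(c)
    hsv=cv2.cvtColor(c["frame"],cv2.COLOR_RGB2HSV).astype(int)
    for nm,d in(("round",105),("oblong",0),("square",-105)):
        g=C+d*ux
        near=np.hypot(W[...,0]-g[0],W[...,1]-g[1])
        print(n,nm,g.round(1),"ctr hsv",np.median(hsv[near<15],0),"z",np.nanmedian(W[near<15][:,2]).round(1), end=" ")
        loc=np.stack([(W[...,:2]-g)@ux,(W[...,:2]-g)@np.array([-ux[1],ux[0]])],-1)
        m=(abs(loc[...,0])<52)&(abs(loc[...,1])<55)&(hsv[...,1]<110)
        m=cv2.morphologyEx(m.astype(np.uint8),cv2.MORPH_OPEN,np.ones((3,3)))
        k,l,s,ce=cv2.connectedComponentsWithStats(m); i=1+np.argmax(s[1:,4])
        ct,_=cv2.findContours((l==i).astype(np.uint8),0,2)
        q=loc[l==i]; print("grey extents local",np.nanpercentile(q,1,axis=0).round(1),np.nanpercentile(q,99,axis=0).round(1), end=" ")
        fl=loc[(l==i)&(abs(W[...,2]-14)<3)&(near<46)]
        print("floor",np.nanpercentile(fl,2,axis=0).round(1),np.nanpercentile(fl,98,axis=0).round(1))
c=dict(np.load("top0.npz"));im=c["frame"][160:380,400:530,::-1];cv2.imwrite("pics/tray.png",cv2.resize(im,None,fx=2.7,fy=2.7))
E
```

```text
top round [ 571.6 -315.9] ctr hsv [ 17.  53. 172.] z 14.4 grey extents local [-39.3 -49.7] [39.6 39.4] floor [-30.7 -33.3] [32.2 34. ]
top oblong [ 467.3 -303.6] ctr hsv [ 17.  52. 175.] z 13.5 grey extents local [-49.5 -44.2] [49.1 37.6] floor [-41.1 -26.3] [41.9 36.2]
top square [ 363.  -291.3] ctr hsv [ 17.  52. 176.] z 13.3 grey extents local [-39.6 -39.6] [39.  47.1] floor [-31.6 -26.2] [31.8 35.3]
scene round [ 571.6 -315.9] ctr hsv [ 15.  50. 177.] z 15.0 grey extents local [-39.3 -45.2] [39.8 40.2] floor [-33.9 -32.8] [39.1 33.2]
scene oblong [ 467.3 -303.6] ctr hsv [ 15.  47. 178.] z 14.1 grey extents local [-49.5 -38. ] [50.3 38.2] floor [-42.4 -24.4] [28.3 29.9]
scene square [ 363.  -291.3] ctr hsv [ 15.  48. 178.] z 14.2 grey extents local [-42.  -38.4] [38.9 46.7] floor [-35.9 -24.9] [37.3 37. ]
```

View pics/tray.png

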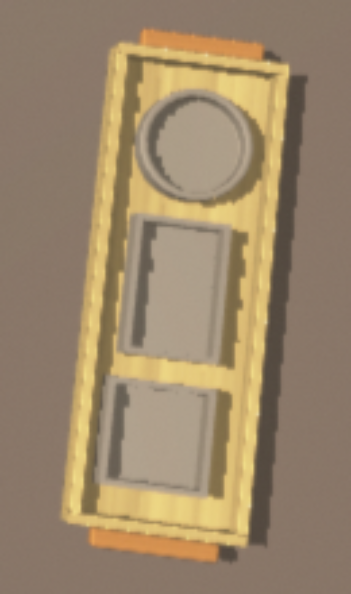

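```bash
python3 - <<'E'
from h import *
a=np.radians(-6.7); ux=np.array([np.cos(a),np.sin(a)]); uy=np.array([-ux[1],ux[0]]);C=np.array([467.3,-303.6])
for n in ("top","scene"):
    c=dict(np.load(n+"0.npz")); W=cloud(c)
    hsv=cv2.cvtColor(c["frame"],cv2.COLOR_RGB2HSV).astype(int)
    for nm,d in(("round",105),("oblong",0),("square",-105)):
        g=C+d*ux
        loc=np.stack([(W[...,:2]-g)@ux,(W[...,:2]-g)@uy],-1)
        m=(abs(loc[...,0])<52)&(abs(loc[...,1])<53)&(hsv[...,1]<100)&(W[...,2]>23.5)&(W[...,2]<30)
        q=loc[m]
        r=cv2.minAreaRect(q.astype(np.float32)); cc,rad=cv2.minEnclosingCircle(q.astype(np.float32))
        p=(g+r[0][0]*ux+r[0][1]*uy).round(1)
        print(n,nm,m.sum(),"z",np.median(W[m][:,2]).round(1),"local",np.round(r[0],1),np.round(r[1],1),round(r[2],1),"circ",np.round(cc,1),round(rad,1),"world",p)
E
```

```text
top round 371 z 26.1 local [ 0.  -0.3] [79.4 80.6] 71.1 circ [-0.2 -0.6] 41.2 world [ 571.6 -316.1]
top oblong 474 z 26.2 local [0.2 3.1] [ 69.7 100.1] 89.9 circ [0.4 3.1] 60.2 world [ 467.9 -300.5]
top square 426 z 26.0 local [0.2 7. ] [77.7 76. ] 89.8 circ [-0.6  6.9] 52.9 world [ 364.  -284.5]
scene round 470 z 26.4 local [0.6 0.1] [81.  80.1] 24.3 circ [-0.1 -0.2] 41.6 world [ 572.2 -315.8]
scene oblong 442 z 26.8 local [-0.2  3.9] [103.3  68.4] 0.3 circ [0.  5.9] 60.2 world [ 467.5 -299.7]
scene square 327 z 26.6 local [5.5 8.2] [92.2 76.2] 0.5 circ [2.2 8.9] 54.6 world [ 369.4 -283.9]
```

The seats measure as follows, with the row turned −6.7°: round (571.7,−316), oblong (467.7,−300.2), square (364,−284.4), floor at z≈14 in both views. Next is a helper that works out how far to go.

```bash
cat > go.py <<'E'
import sys
from h import *
from plant import *
# usage go.py x y z jawdeg
o=get_obs(); Rc=R.from_euler("xyz",o["tcp_rot"])
M=Rc.as_matrix()
print("t %.2f"%o["time"],"tcp",o["tool_pos"].round(1),"toolx",M[:,0].round(3),"jaw %.2f"%np.degrees(np.arctan2(M[1,2],M[0,2])),"q",o["joint_positions"].round(2),"w %.1f"%o["grip_width"],"F",o["contact_force"].round(1))
if len(sys.argv)>4:
    x,y,z,j=map(float,sys.argv[1:5])
    best=None
    for k in(0,180):
        jj=np.radians(j+k); zt=np.array([np.cos(jj),np.sin(jj),0]); xt=np.array([0,0,-1.]); T=np.c_[xt,np.cross(zt,xt),zt]
        w=(Rc.inv()*R.from_matrix(T)).as_rotvec()
        d=M.T@(np.array([x,y,z])-o["tool_pos"])/10
        print("jaw",j+k,"t(cm)",d.round(2),"w",w.round(3),"|w|deg %.1f"%np.degrees(np.linalg.norm(w)), "dist %.0f"%(10*np.linalg.norm(d)))
E
python3 go.py 582.2 -34.4 160 80.5; python3 go.py 594.4 129.8 160 83.3; python3 go.py 471.5 148.8 160 121.5
```

```text
t 0.10 tcp [193.5 487.7 226.1] toolx [-0.001 -0.001 -1.   ] jaw 68.35 q [ 1.05  0.34  1.52  0.    1.28 -0.15] w 92.2 F [-0.   0.  -0.8]
jaw 80.5 t(cm) [  6.65 -55.39 -34.17] w [-0.212 -0.001 -0.   ] |w|deg 12.1 dist 654
jaw 260.5 t(cm) [  6.65 -55.39 -34.17] w [ 2.93e+00 -1.00e-03  2.00e-03] |w|deg 167.9 dist 654
t 0.10 tcp [193.5 487.7 226.1] toolx [-0.001 -0.001 -1.   ] jaw 68.35 q [ 1.05  0.34  1.52  0.    1.28 -0.15] w 92.2 F [-0.   0.  -0.8]
jaw 83.3 t(cm) [  6.63 -50.47 -18.46] w [-0.261 -0.001 -0.   ] |w|deg 14.9 dist 541
jaw 263.3 t(cm) [  6.63 -50.47 -18.46] w [ 2.881e+00 -1.000e-03  2.000e-03] |w|deg 165.1 dist 541
t 0.10 tcp [193.5 487.7 226.1] toolx [-0.001 -0.001 -1.   ] jaw 68.35 q [ 1.05  0.34  1.52  0.    1.28 -0.15] w 92.2 F [-0.   0.  -0.8]
jaw 121.5 t(cm) [  6.63 -38.34 -21.23] w [-0.928 -0.001 -0.001] |w|deg 53.1 dist 443
jaw 301.5 t(cm) [  6.63 -38.34 -21.23] w [ 2.214e+00 -1.000e-03  1.000e-03] |w|deg 126.9 dist 443
```

```bash
python3 -m creep '[{"tx":0.5,"ty":-3,"tz":-1,"wx":-0.03,"gripper":-1},{"tx":1,"ty":-6.5,"tz":-2.5,"wx":-0.06,"gripper":-1},{"tx":1.5,"ty":-10,"tz":-3.7,"wx":-0.1,"gripper":-1},{"tx":2,"ty":-13.5,"tz":-5,"wx":-0.13,"gripper":-1},{"tx":2.5,"ty":-17,"tz":-6.2,"wx":-0.16,"gripper":-1},{"tx":3,"ty":-20.5,"tz":-7.5,"wx":-0.2,"gripper":-1},{"tx":3.5,"ty":-24,"tz":-8.8,"wx":-0.23,"gripper":-1},{"tx":4,"ty":-27,"tz":-9.9,"wx":-0.26,"gripper":-1}]'; python3 go.py 594.4 129.8 160 83.3
```

```text
t 0.10 tcp [193.5 487.7 226.1] toolx [-0.001 -0.001 -1.   ] jaw 68.35 q [ 1.05  0.34  1.52  0.    1.28 -0.15] w 92.2 F [-0.   0.  -0.8]
jaw 83.3 t(cm) [  6.63 -50.47 -18.46] w [-0.261 -0.001 -0.   ] |w|deg 14.9 dist 541
jaw 263.3 t(cm) [  6.63 -50.47 -18.46] w [ 2.881e+00 -1.000e-03  2.000e-03] |w|deg 165.1 dist 541validation failed for argument at $[0]...
```

```bash
python3 -m creep '[{"tx":0.5,"ty":-3,"tz":-1,"wx":-0.03,"wy":0,"wz":0,"gripper":-1},{"tx":1,"ty":-6.5,"tz":-2.5,"wx":-0.06,"wy":0,"wz":0,"gripper":-1},{"tx":1.5,"ty":-10,"tz":-3.7,"wx":-0.1,"wy":0,"wz":0,"gripper":-1},{"tx":2,"ty":-13.5,"tz":-5,"wx":-0.13,"wy":0,"wz":0,"gripper":-1},{"tx":2.5,"ty":-17,"tz":-6.2,"wx":-0.16,"wy":0,"wz":0,"gripper":-1},{"tx":3,"ty":-20.5,"tz":-7.5,"wx":-0.2,"wy":0,"wz":0,"gripper":-1},{"tx":3.5,"ty":-24,"tz":-8.8,"wx":-0.23,"wy":0,"wz":0,"gripper":-1},{"tx":4,"ty":-27,"tz":-9.9,"wx":-0.26,"wy":0,"wz":0,"gripper":-1}]'; python3 go.py 594.4 129.8 160 83.3
```

```text
time: 0.77
tool_pos: [409.4, 294.5, 186.3]
tcp_rot: [2.818, 1.57, -2.011]
contact_force: [1.5, 0.3, -1.2]
grip_width: 91.9
t 0.77 tcp [409.4 294.5 186.3] toolx [-0. -0. -1.] jaw 83.30 q [ 0.47  0.34  1.64 -0.    1.16 -0.98] w 91.9 F [ 1.5  0.3 -1.2]
jaw 83.3 t(cm) [  2.63 -20.29 -14.2 ] w [ 0. -0. -0.] |w|deg 0.0 dist 249
jaw 263.3 t(cm) [  2.63 -20.29 -14.2 ] w [-3.142e+00  0.000e+00 -1.000e-03] |w|deg 180.0 dist 249
```

```bash
python3 -m creep '[{"tx":0.4,"ty":-3,"tz":-2.1,"wx":0,"wy":0,"wz":0,"gripper":-1},{"tx":0.8,"ty":-6,"tz":-4.2,"wx":0,"wy":0,"wz":0,"gripper":-1},{"tx":1.2,"ty":-9,"tz":-6.3,"wx":0,"wy":0,"wz":0,"gripper":-1},{"tx":1.6,"ty":-12,"tz":-8.4,"wx":0,"wy":0,"wz":0,"gripper":-1},{"tx":2,"ty":-15,"tz":-10.5,"wx":0,"wy":0,"wz":0,"gripper":-1},{"tx":2.4,"ty":-18,"tz":-12.6,"wx":0,"wy":0,"wz":0,"gripper":-1},{"tx":2.6,"ty":-20.3,"tz":-14.2,"wx":0,"wy":0,"wz":0,"gripper":-1},{"tx":2.6,"ty":-20.3,"tz":-14.2,"wx":0,"wy":0,"wz":0,"gripper":-1}]'; python3 go.py 594.4 129.8 46 83.3
python3 - <<'E'
from h import *; from plant import *
c=capture("wrist"); cv2.imwrite("pics/w1.png",c["frame"][:,:,::-1]); print(c["xyz"],c["rotation"],c["vertical_fov"])
E
```

```text
time: 1.43
tool_pos: [596.0, 127.3, 159.2]
tcp_rot: [-2.805, 1.569, -1.356]
contact_force: [-1.3, 0.9, -1.0]
grip_width: 91.8
t 1.43 tcp [596.  127.3 159.2] toolx [ 0.    -0.001 -1.   ] jaw 83.00 q [ 0.09  0.55  1.38 -0.    1.21 -1.36] w 91.8 F [-1.3  0.9 -1. ]
jaw 83.3 t(cm) [11.32  0.2   0.25] w [-0.005 -0.001  0.   ] |w|deg 0.3 dist 113
jaw 263.3 t(cm) [11.32  0.2   0.25] w [3.136e+00 1.000e-03 2.000e-03] |w|deg 179.7 dist 113
[527.54293728 134.66620872 316.57350691] [2.88330279e+00 1.33983637e-03 1.44824952e+00] 65.70646984690485
```

View pics/w1.png

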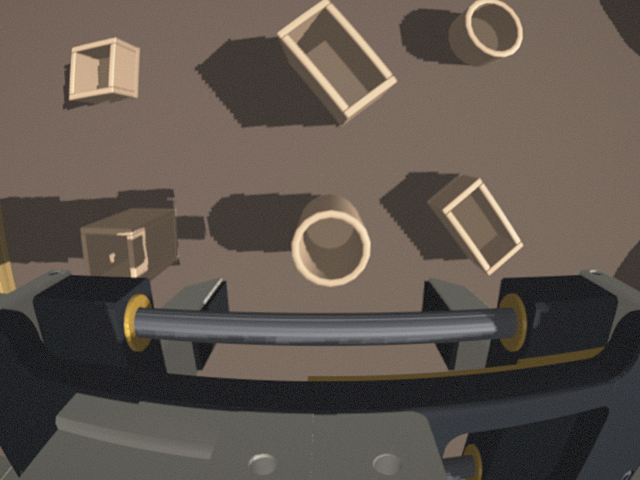

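The wrist view shows the round pot's mouth at (331,247), centred between the open fingers at columns ~225 and ~425. I'll descend partway and recheck.

```bash
python3 -m creep '[{"tx":2,"ty":0,"tz":0,"wx":0,"wy":0,"wz":0,"gripper":-1},{"tx":4,"ty":0,"tz":0,"wx":0,"wy":0,"wz":0,"gripper":-1},{"tx":6,"ty":0,"tz":0,"wx":0,"wy":0,"wz":0,"gripper":-1},{"tx":6,"ty":0,"tz":0,"wx":0,"wy":0,"wz":0,"gripper":-1}]'; python3 go.py 594.4 129.8 46 83.3
```

```text
time: 1.82
tool_pos: [589.5, 132.2, 96.8]
tcp_rot: [1.735, 1.563, -3.094]
contact_force: [-0.9, 0.9, 0.6]
grip_width: 91.9
t 1.82 tcp [589.5 132.2  96.8] toolx [-0.008 -0.    -1.   ] jaw 83.30 q [ 0.09  0.61  1.46  0.    1.08 -1.36] w 91.9 F [-0.9  0.9  0.6]
jaw 83.3 t(cm) [ 5.07 -0.55 -0.18] w [-0.    -0.001 -0.008] |w|deg 0.5 dist 51
jaw 263.3 t(cm) [ 5.07 -0.55 -0.18] w [ 3.142e+00 -1.300e-02  2.000e-03] |w|deg 180.0 dist 51
```

```bash
python3 -m creep '[{"tx":0,"ty":0,"tz":0,"wx":0,"wy":0,"wz":0,"gripper":-1},{"tx":0,"ty":0,"tz":0,"wx":0,"wy":0,"wz":0,"gripper":-1},{"tx":0,"ty":0,"tz":0,"wx":0,"wy":0,"wz":0,"gripper":-1}]'; python3 go.py 594.4 129.8 46 83.3
```

```text
time: 2.07
tool_pos: [593.6, 132.1, 102.4]
tcp_rot: [-1.301, 1.568, 0.153]
contact_force: [0.7, -0.1, 0.2]
grip_width: 92.1
t 2.07 tcp [593.6 132.1 102.4] toolx [ 0.003  0.    -1.   ] jaw 83.28 q [ 0.09  0.61  1.45  0.    1.08 -1.36] w 92.1 F [ 0.7 -0.1  0.2]
jaw 83.3 t(cm) [ 5.64 -0.09 -0.22] w [-0.     0.001  0.003] |w|deg 0.2 dist 56
jaw 263.3 t(cm) [ 5.64 -0.09 -0.22] w [ 3.141e+00  4.000e-03 -1.000e-03] |w|deg 180.0 dist 56
```

```bash
python3 -m creep '[{"tx":1,"ty":0,"tz":0,"wx":0,"wy":0,"wz":0,"gripper":-1},{"tx":2.2,"ty":0,"tz":-0.2,"wx":0,"wy":0,"wz":0,"gripper":-1},{"tx":3.4,"ty":0,"tz":-0.2,"wx":0,"wy":0,"wz":0,"gripper":-1},{"tx":4.5,"ty":0,"tz":-0.2,"wx":0,"wy":0,"wz":0,"gripper":-1},{"tx":5.3,"ty":0,"tz":-0.2,"wx":0,"wy":0,"wz":0,"gripper":-1},{"tx":5.6,"ty":0,"tz":-0.2,"wx":0,"wy":0,"wz":0,"gripper":-1},{"tx":5.6,"ty":0,"tz":-0.2,"wx":0,"wy":0,"wz":0,"gripper":-1},{"tx":5.6,"ty":0,"tz":-0.2,"wx":0,"wy":0,"wz":0,"gripper":-1}]'; python3 go.py 594.4 129.8 46 83.3
```

```text
time: 2.73
tool_pos: [593.0, 129.6, 44.9]
tcp_rot: [-1.176, 1.57, 0.277]
contact_force: [0.1, 0.8, 0.9]
grip_width: 91.7
t 2.73 tcp [593.  129.6  44.9] toolx [ 0.  0. -1.] jaw 83.25 q [ 0.09  0.68  1.5   0.    0.96 -1.36] w 91.7 F [0.1 0.8 0.9]
jaw 83.3 t(cm) [-0.11 -0.14  0.04] w [-0.001  0.     0.   ] |w|deg 0.1 dist 2
jaw 263.3 t(cm) [-0.11 -0.14  0.04] w [ 3.141e+00  1.000e-03 -0.000e+00] |w|deg 180.0 dist 2
```

```bash
python3 -m creep '[{"tx":0,"ty":0,"tz":0,"wx":0,"wy":0,"wz":0,"gripper":0},{"tx":0,"ty":0,"tz":0,"wx":0,"wy":0,"wz":0,"gripper":0.3},{"tx":0,"ty":0,"tz":0,"wx":0,"wy":0,"wz":0,"gripper":1},{"tx":0,"ty":0,"tz":0,"wx":0,"wy":0,"wz":0,"gripper":1},{"tx":0,"ty":0,"tz":0,"wx":0,"wy":0,"wz":0,"gripper":1},{"tx":0,"ty":0,"tz":0,"wx":0,"wy":0,"wz":0,"gripper":1},{"tx":0,"ty":0,"tz":0,"wx":0,"wy":0,"wz":0,"gripper":1},{"tx":0,"ty":0,"tz":0,"wx":0,"wy":0,"wz":0,"gripper":1}]'; python3 go.py 594.4 129.8 46 83.3
```

```text
time: 3.4
tool_pos: [592.9, 129.7, 44.8]
tcp_rot: [-0.84, 1.57, 0.613]
contact_force: [0.2, 1.1, 1.1]
grip_width: 52.5
t 3.40 tcp [592.9 129.7  44.8] toolx [ 0.  0. -1.] jaw 83.26 q [ 0.09  0.68  1.5   0.    0.96 -1.36] w 52.5 F [0.2 1.1 1.1]
jaw 83.3 t(cm) [-0.12 -0.15  0.03] w [-0.001  0.     0.   ] |w|deg 0.1 dist 2
jaw 263.3 t(cm) [-0.12 -0.15  0.03] w [ 3.141  0.    -0.   ] |w|deg 180.0 dist 2
```

Opening is 52.5 mm against the 52 mm diameter, so it's held. Lift.

```bash
python3 -m creep '[{"tx":-0.5,"ty":0,"tz":0,"wx":0,"wy":0,"wz":0,"gripper":1},{"tx":-1.5,"ty":0,"tz":0,"wx":0,"wy":0,"wz":0,"gripper":1},{"tx":-3,"ty":0,"tz":0,"wx":0,"wy":0,"wz":0,"gripper":1},{"tx":-5,"ty":0,"tz":0,"wx":0,"wy":0,"wz":0,"gripper":1},{"tx":-7,"ty":0,"tz":0,"wx":0,"wy":0,"wz":0,"gripper":1},{"tx":-9,"ty":0,"tz":0,"wx":0,"wy":0,"wz":0,"gripper":1},{"tx":-10.3,"ty":0,"tz":0,"wx":0,"wy":0,"wz":0,"gripper":1},{"tx":-11,"ty":0,"tz":0,"wx":0,"wy":0,"wz":0,"gripper":1}]'; python3 go.py 570.5 -316.1 155 83.3
```

```text
time: 4.07
tool_pos: [593.6, 129.6, 157.7]
tcp_rot: [-1.362, 1.567, 0.091]
contact_force: [0.4, 0.4, -1.9]
grip_width: 52.2
t 4.07 tcp [593.6 129.6 157.7] toolx [ 0.004  0.    -1.   ] jaw 83.25 q [ 0.09  0.55  1.39  0.    1.2  -1.36] w 52.2 F [ 0.4  0.4 -1.9]
jaw 83.3 t(cm) [  0.24  -2.94 -44.53] w [-0.001  0.001  0.004] |w|deg 0.2 dist 446
jaw 263.3 t(cm) [  0.24  -2.94 -44.53] w [ 3.141e+00  6.000e-03 -1.000e-03] |w|deg 180.0 dist 446
```

```bash
python3 -m creep '[{"tx":0,"ty":-0.1,"tz":-1.5,"wx":0,"wy":0,"wz":0,"gripper":1},{"tx":0,"ty":-0.2,"tz":-4,"wx":0,"wy":0,"wz":0,"gripper":1},{"tx":0,"ty":-0.4,"tz":-7,"wx":0,"wy":0,"wz":0,"gripper":1},{"tx":0,"ty":-0.6,"tz":-10,"wx":0,"wy":0,"wz":0,"gripper":1},{"tx":0,"ty":-0.8,"tz":-13,"wx":0,"wy":0,"wz":0,"gripper":1},{"tx":0,"ty":-1,"tz":-16,"wx":0,"wy":0,"wz":0,"gripper":1},{"tx":0,"ty":-1.2,"tz":-19,"wx":0,"wy":0,"wz":0,"gripper":1},{"tx":0,"ty":-1.4,"tz":-22,"wx":0,"wy":0,"wz":0,"gripper":1}]'; python3 go.py 570.5 -316.1 155 83.3
```

```text
time: 4.73
tool_pos: [579.7, -92.6, 154.0]
tcp_rot: [1.522, 1.569, 2.975]
contact_force: [0.3, -0.2, -2.0]
grip_width: 52.6
t 4.73 tcp [579.7 -92.6 154. ] toolx [-0.002  0.    -1.   ] jaw 83.23 q [-0.29  0.52  1.45 -0.    1.17 -1.74] w 52.6 F [ 0.3 -0.2 -2. ]
jaw 83.3 t(cm) [ -0.11  -1.72 -22.3 ] w [-0.001  0.    -0.002] |w|deg 0.1 dist 224
jaw 263.3 t(cm) [ -0.11  -1.72 -22.3 ] w [ 3.14e+00 -3.00e-03 -0.00e+00] |w|deg 179.9 dist 224
```

```bash
python3 -m creep '[{"tx":0,"ty":-0.2,"tz":-3,"wx":0,"wy":0,"wz":0,"gripper":1},{"tx":0,"ty":-0.4,"tz":-6,"wx":0,"wy":0,"wz":0,"gripper":1},{"tx":0,"ty":-0.6,"tz":-9,"wx":0,"wy":0,"wz":0,"gripper":1},{"tx":0,"ty":-0.9,"tz":-12.5,"wx":0,"wy":0,"wz":0,"gripper":1},{"tx":0,"ty":-1.2,"tz":-16,"wx":0,"wy":0,"wz":0,"gripper":1},{"tx":0,"ty":-1.4,"tz":-19,"wx":0,"wy":0,"wz":0,"gripper":1},{"tx":0,"ty":-1.6,"tz":-21.3,"wx":0,"wy":0,"wz":0,"gripper":1},{"tx":0,"ty":-1.7,"tz":-22.3,"wx":0,"wy":0,"wz":0,"gripper":1}]'; python3 go.py 570.5 -316.1 155 83.3;  python3 -m creep '[{"tx":0,"ty":0,"tz":0,"wx":0,"wy":0,"wz":0,"gripper":1},{"tx":0,"ty":0,"tz":0,"wx":0,"wy":0,"wz":0,"gripper":1},{"tx":0,"ty":0,"tz":0,"wx":0,"wy":0,"wz":0,"gripper":1}]'; python3 go.py 570.5 -316.1 61 83.3
python3 - <<'E'
from h import *; from plant import *
for n in("top","scene"):
    c=capture(n); cv2.imwrite(f"pics/{n}1.png",c["frame"][:,:,::-1])
E
```

```text
time: 5.4
tool_pos: [569.8, -317.9, 153.6]
tcp_rot: [1.817, 1.569, -3.016]
contact_force: [0.1, -0.3, -2.6]
grip_width: 52.6
t 5.40 tcp [ 569.8 -317.9  153.6] toolx [-0.002 -0.    -1.   ] jaw 83.06 q [-0.63  0.64  1.24 -0.    1.27 -2.08] w 52.6 F [ 0.1 -0.3 -2.6]
jaw 83.3 t(cm) [-0.14 -0.05  0.19] w [-0.004 -0.    -0.002] |w|deg 0.3 dist 2
jaw 263.3 t(cm) [-0.14 -0.05  0.19] w [ 3.137e+00 -3.000e-03  1.000e-03] |w|deg 179.8 dist 2
time: 5.65
tool_pos: [571.4, -312.5, 154.3]
tcp_rot: [0.684, 1.569, 2.138]
contact_force: [-0.2, 0.5, -1.2]
grip_width: 52.6
t 5.65 tcp [ 571.4 -312.5  154.3] toolx [-0.001  0.001 -1.   ] jaw 83.31 q [-0.62  0.63  1.24  0.    1.27 -2.07] w 52.6 F [-0.2  0.5 -1.2]
jaw 83.3 t(cm) [ 9.33  0.04 -0.38] w [ 0.     0.001 -0.001] |w|deg 0.1 dist 93
jaw 263.3 t(cm) [ 9.33  0.04 -0.38] w [-3.141e+00  2.000e-03  2.000e-03] |w|deg 180.0 dist 93
```

View pics/scene1.png

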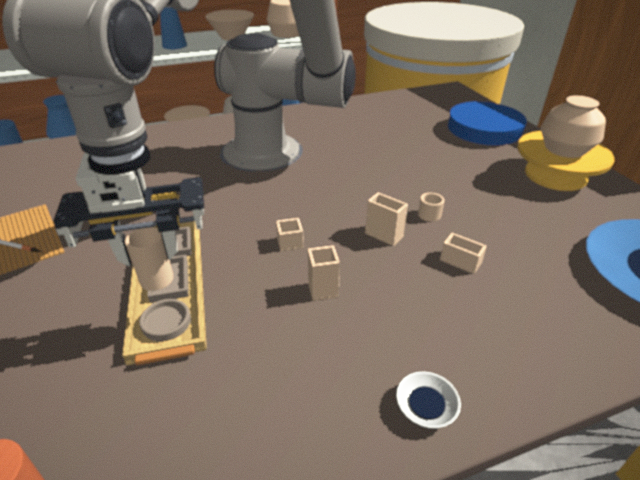

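The scene view shows the round pot hanging at (152,255) above the round seat at (163,320). Everything else still stands in place. I'll lower to just above the floor, then touch down slowly.

```bash
python3 -m creep '[{"tx":1,"ty":0,"tz":-0.2,"wx":0,"wy":0,"wz":0,"gripper":1},{"tx":2.5,"ty":0,"tz":-0.3,"wx":0,"wy":0,"wz":0,"gripper":1},{"tx":4.2,"ty":0,"tz":-0.3,"wx":0,"wy":0,"wz":0,"gripper":1},{"tx":5.8,"ty":0,"tz":-0.3,"wx":0,"wy":0,"wz":0,"gripper":1},{"tx":7,"ty":0,"tz":-0.3,"wx":0,"wy":0,"wz":0,"gripper":1},{"tx":7.5,"ty":0,"tz":-0.3,"wx":0,"wy":0,"wz":0,"gripper":1},{"tx":7.5,"ty":0,"tz":-0.3,"wx":0,"wy":0,"wz":0,"gripper":1},{"tx":7.5,"ty":0,"tz":-0.3,"wx":0,"wy":0,"wz":0,"gripper":1}]'; python3 go.py 570.5 -316.1 60 83.3
```

```text
time: 6.42
tool_pos: [571.4, -317.0, 79.9]
tcp_rot: [-1.93, 1.57, -0.477]
contact_force: [1.0, 1.0, -0.7]
grip_width: 52.2
t 6.42 tcp [ 571.4 -317.    79.9] toolx [ 0. -0. -1.] jaw 83.27 q [-0.62  0.71  1.32  0.    1.11 -2.08] w 52.2 F [ 1.   1.  -0.7]
jaw 83.3 t(cm) [1.99 0.1  0.08] w [-0.001 -0.     0.   ] |w|deg 0.0 dist 20
jaw 263.3 t(cm) [1.99 0.1  0.08] w [3.141e+00 1.000e-03 0.000e+00] |w|deg 180.0 dist 20
```

```bash
python3 -m creep '[{"tx":0.5,"ty":0.05,"tz":0.05,"wx":0,"wy":0,"wz":0,"gripper":1},{"tx":1,"ty":0.05,"tz":0.05,"wx":0,"wy":0,"wz":0,"gripper":1},{"tx":1.4,"ty":0.05,"tz":0.05,"wx":0,"wy":0,"wz":0,"gripper":1},{"tx":1.7,"ty":0.05,"tz":0.05,"wx":0,"wy":0,"wz":0,"gripper":1},{"tx":1.9,"ty":0.05,"tz":0.05,"wx":0,"wy":0,"wz":0,"gripper":1},{"tx":2,"ty":0.05,"tz":0.05,"wx":0,"wy":0,"wz":0,"gripper":1},{"tx":2,"ty":0.05,"tz":0.05,"wx":0,"wy":0,"wz":0,"gripper":1},{"tx":2,"ty":0.05,"tz":0.05,"wx":0,"wy":0,"wz":0,"gripper":1}]'; python3 go.py 570.5 -316.1 58.8 83.3
```

```text
time: 7.08
tool_pos: [570.7, -316.5, 59.8]
tcp_rot: [-1.668, 1.571, -0.215]
contact_force: [-0.2, 0.2, -1.6]
grip_width: 52.2
t 7.08 tcp [ 570.7 -316.5   59.8] toolx [ 0. -0. -1.] jaw 83.25 q [-0.62  0.73  1.34  0.    1.07 -2.08] w 52.2 F [-0.2  0.2 -1.6]
jaw 83.3 t(cm) [0.1  0.03 0.04] w [-0.001 -0.     0.   ] |w|deg 0.1 dist 1
jaw 263.3 t(cm) [0.1  0.03 0.04] w [3.141 0.    0.   ] |w|deg 179.9 dist 1
```

```bash
python3 -m creep '[{"tx":0.05,"ty":0,"tz":0,"wx":0,"wy":0,"wz":0,"gripper":1},{"tx":0.1,"ty":0,"tz":0,"wx":0,"wy":0,"wz":0,"gripper":1},{"tx":0.15,"ty":0,"tz":0,"wx":0,"wy":0,"wz":0,"gripper":1},{"tx":0.15,"ty":0,"tz":0,"wx":0,"wy":0,"wz":0,"gripper":1},{"tx":0.15,"ty":0,"tz":0,"wx":0,"wy":0,"wz":0,"gripper":1}]'
```

```text
time: 7.5
tool_pos: [570.9, -316.6, 58.8]
tcp_rot: [-1.919, 1.57, -0.466]
contact_force: [-1.7, 0.4, 3.5]
grip_width: 52.3
```

The vertical force rose from −1.6 to +3.5 N, so the pot is on the floor. Release and retreat.

```bash
python3 -m creep '[{"tx":0,"ty":0,"tz":0,"wx":0,"wy":0,"wz":0,"gripper":-0.4},{"tx":0,"ty":0,"tz":0,"wx":0,"wy":0,"wz":0,"gripper":-0.6},{"tx":0,"ty":0,"tz":0,"wx":0,"wy":0,"wz":0,"gripper":-1},{"tx":0,"ty":0,"tz":0,"wx":0,"wy":0,"wz":0,"gripper":-1},{"tx":0,"ty":0,"tz":0,"wx":0,"wy":0,"wz":0,"gripper":-1},{"tx":0,"ty":0,"tz":0,"wx":0,"wy":0,"wz":0,"gripper":-1}]'; python3 -m creep '[{"tx":-1,"ty":0,"tz":0,"wx":0,"wy":0,"wz":0,"gripper":-1},{"tx":-3,"ty":0,"tz":0,"wx":0,"wy":0,"wz":0,"gripper":-1},{"tx":-5.5,"ty":0,"tz":0,"wx":0,"wy":0,"wz":0,"gripper":-1},{"tx":-8,"ty":0,"tz":0,"wx":0,"wy":0,"wz":0,"gripper":-1},{"tx":-9.5,"ty":0,"tz":0,"wx":0,"wy":0,"wz":0,"gripper":-1},{"tx":-10,"ty":0,"tz":0,"wx":0,"wy":0,"wz":0,"gripper":-1},{"tx":-10,"ty":0,"tz":0,"wx":0,"wy":0,"wz":0,"gripper":-1}]'; python3 go.py 582.2 -34.4 150 80.5
```

```text
time: 8.0
tool_pos: [570.7, -316.5, 58.1]
tcp_rot: [0.656, 1.571, 2.109]
contact_force: [-0.3, 0.5, 0.2]
grip_width: 87.5
time: 8.58
tool_pos: [571.4, -316.9, 160.3]
tcp_rot: [-2.052, 1.567, -0.599]
contact_force: [0.5, -0.3, -0.3]
grip_width: 91.9
t 8.58 tcp [ 571.4 -316.9  160.3] toolx [ 0.003 -0.002 -1.   ] jaw 83.25 q [-0.62  0.63  1.23  0.    1.27 -2.08] w 91.9 F [ 0.5 -0.3 -0.3]
jaw 80.5 t(cm) [ 0.98  2.25 28.19] w [ 0.048 -0.002  0.003] |w|deg 2.8 dist 283
jaw 260.5 t(cm) [ 0.98  2.25 28.19] w [-3.094e+00 -5.000e-03 -3.000e-03] |w|deg 177.2 dist 283
```

```bash
python3 -m creep '[{"tx":0,"ty":0.2,"tz":2.5,"wx":0.01,"wy":0,"wz":0,"gripper":-1},{"tx":0,"ty":0.5,"tz":6.5,"wx":0.02,"wy":0,"wz":0,"gripper":-1},{"tx":0,"ty":0.9,"tz":10.5,"wx":0.03,"wy":0,"wz":0,"gripper":-1},{"tx":0,"ty":1.2,"tz":14.5,"wx":0.04,"wy":0,"wz":0,"gripper":-1},{"tx":0,"ty":1.5,"tz":18.5,"wx":0.05,"wy":0,"wz":0,"gripper":-1},{"tx":0,"ty":1.8,"tz":22.5,"wx":0.05,"wy":0,"wz":0,"gripper":-1},{"tx":0,"ty":2.1,"tz":26,"wx":0.05,"wy":0,"wz":0,"gripper":-1},{"tx":0,"ty":2.25,"tz":28.2,"wx":0.05,"wy":0,"wz":0,"gripper":-1}]'; python3 -m creep '[{"tx":0,"ty":0,"tz":0,"wx":0,"wy":0,"wz":0,"gripper":-1},{"tx":0,"ty":0,"tz":0,"wx":0,"wy":0,"wz":0,"gripper":-1},{"tx":0,"ty":0,"tz":0,"wx":0,"wy":0,"wz":0,"gripper":-1},{"tx":0,"ty":0,"tz":0,"wx":0,"wy":0,"wz":0,"gripper":-1}]'; python3 go.py 582.2 -34.4 45 80.5
python3 - <<'E'
from h import *; from plant import *
for n in("top","scene"):
    c=capture(n); cv2.imwrite(f"pics/{n}2.png",c["frame"][:,:,::-1]); W=cloud(c)
    near=np.hypot(W[...,0]-571.7,W[...,1]+316)<50
    m=near&(W[...,2]>88)&(W[...,2]<110); p=W[m]; print(n,m.sum(),np.median(p[:,2]),cv2.minAreaRect(p[:,:2].astype(np.float32)))
E
```

```text
time: 9.25
tool_pos: [580.3, -30.0, 156.8]
tcp_rot: [1.25, 1.568, 2.655]
contact_force: [0.4, -0.5, 0.4]
grip_width: 91.5
time: 9.58
tool_pos: [581.2, -35.0, 157.6]
tcp_rot: [1.788, 1.57, -3.093]
contact_force: [-0.6, -0.1, 0.5]
grip_width: 91.7
t 9.58 tcp [581.2 -35.  157.6] toolx [-0.001 -0.    -1.   ] jaw 80.31 q [-0.19  0.51  1.46 -0.    1.17 -1.59] w 91.7 F [-0.6 -0.1  0.5]
jaw 80.5 t(cm) [11.26 -0.1   0.07] w [-0.003 -0.    -0.001] |w|deg 0.2 dist 113
jaw 260.5 t(cm) [11.26 -0.1   0.07] w [ 3.138e+00 -2.000e-03  0.000e+00] |w|deg 179.8 dist 113
top 339 98.34296789736607 ((572.0177001953125, -315.68841552734375), (50.605037689208984, 51.22325134277344), 49.53154754638672)
scene 526 97.03645346190478 ((572.3903198242188, -315.4060363769531), (50.95769500732422, 51.73336410522461), 68.55426788330078)
```

View pics/scene2.png

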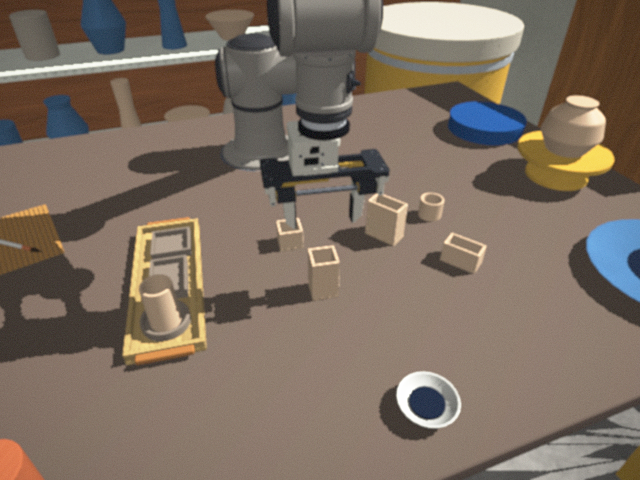

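View pics/top2.png

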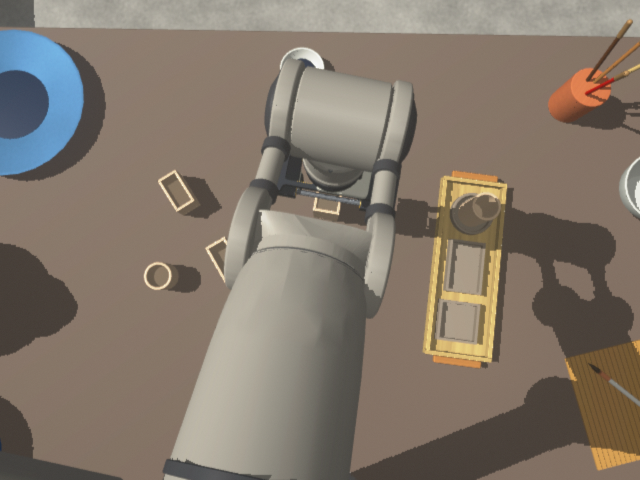

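The round pot stands in its seat: rim at z≈98 (99 expected) and its centre within 1 mm of the seat's. Both views show the gripper above the tall square pot. Descending.

```bash
python3 -m creep '[{"tx":1,"ty":0,"tz":0,"wx":0,"wy":0,"wz":0,"gripper":-1},{"tx":3,"ty":-0.05,"tz":0,"wx":0,"wy":0,"wz":0,"gripper":-1},{"tx":5,"ty":-0.1,"tz":0.05,"wx":0,"wy":0,"wz":0,"gripper":-1},{"tx":7,"ty":-0.1,"tz":0.05,"wx":0,"wy":0,"wz":0,"gripper":-1},{"tx":9,"ty":-0.1,"tz":0.05,"wx":0,"wy":0,"wz":0,"gripper":-1},{"tx":10.5,"ty":-0.1,"tz":0.05,"wx":0,"wy":0,"wz":0,"gripper":-1},{"tx":11.2,"ty":-0.1,"tz":0.05,"wx":0,"wy":0,"wz":0,"gripper":-1},{"tx":11.2,"ty":-0.1,"tz":0.05,"wx":0,"wy":0,"wz":0,"gripper":-1}]'; python3 -m creep '[{"tx":0,"ty":0,"tz":0,"wx":0,"wy":0,"wz":0,"gripper":-0.4},{"tx":0,"ty":0,"tz":0,"wx":0,"wy":0,"wz":0,"gripper":-0.2},{"tx":0,"ty":0,"tz":0,"wx":0,"wy":0,"wz":0,"gripper":0},{"tx":0,"ty":0,"tz":0,"wx":0,"wy":0,"wz":0,"gripper":1},{"tx":0,"ty":0,"tz":0,"wx":0,"wy":0,"wz":0,"gripper":1},{"tx":0,"ty":0,"tz":0,"wx":0,"wy":0,"wz":0,"gripper":1},{"tx":0,"ty":0,"tz":0,"wx":0,"wy":0,"wz":0,"gripper":1},{"tx":0,"ty":0,"tz":0,"wx":0,"wy":0,"wz":0,"gripper":1}]';python3 go.py 582.2 -34.4 45 80.5
```

```text
time: 10.35
tool_pos: [581.2, -33.7, 44.0]
tcp_rot: [1.528, 1.567, 2.931]
contact_force: [-0.5, 0.2, 0.9]
grip_width: 91.7
time: 11.02
tool_pos: [582.7, -33.5, 46.4]
tcp_rot: [-1.685, 1.57, -0.282]
contact_force: [-0.7, -0.1, 1.5]
grip_width: 47.6
t 11.02 tcp [582.7 -33.5  46.4] toolx [ 0. -0. -1.] jaw 80.39 q [-0.19  0.64  1.57 -0.    0.93 -1.59] w 47.6 F [-0.7 -0.1  1.5]
jaw 80.5 t(cm) [ 0.14  0.03 -0.09] w [-0.002 -0.     0.   ] |w|deg 0.1 dist 2
jaw 260.5 t(cm) [ 0.14  0.03 -0.09] w [3.14e+00 1.00e-03 0.00e+00] |w|deg 179.9 dist 2
```

Held at 47.6 mm opening (48 mm expected). Lift.

```bash
python3 -m creep '[{"tx":-0.5,"ty":0,"tz":0,"wx":0,"wy":0,"wz":0,"gripper":1},{"tx":-1.5,"ty":0,"tz":0,"wx":0,"wy":0,"wz":0,"gripper":1},{"tx":-3,"ty":0,"tz":0,"wx":0,"wy":0,"wz":0,"gripper":1},{"tx":-5,"ty":0,"tz":0,"wx":0,"wy":0,"wz":0,"gripper":1},{"tx":-7,"ty":0,"tz":0,"wx":0,"wy":0,"wz":0,"gripper":1},{"tx":-8.5,"ty":0,"tz":0,"wx":0,"wy":0,"wz":0,"gripper":1},{"tx":-9.5,"ty":0,"tz":0,"wx":0,"wy":0,"wz":0,"gripper":1},{"tx":-10,"ty":0,"tz":0,"wx":0,"wy":0,"wz":0,"gripper":1}]'; python3 go.py 364 -284.4 145 83.3
```

```text
time: 11.68
tool_pos: [583.2, -33.5, 148.3]
tcp_rot: [-1.552, 1.568, -0.149]
contact_force: [0.3, -0.7, -1.7]
grip_width: 47.6
t 11.68 tcp [583.2 -33.5 148.3] toolx [ 0.003 -0.    -1.   ] jaw 80.39 q [-0.19  0.52  1.47  0.    1.15 -1.59] w 47.6 F [ 0.3 -0.7 -1.7]
jaw 83.3 t(cm) [  0.28  17.43 -28.4 ] w [-0.051 -0.     0.003] |w|deg 2.9 dist 333
jaw 263.3 t(cm) [  0.28  17.43 -28.4 ] w [3.091 0.004 0.   ] |w|deg 177.1 dist 333
```

```bash
python3 -m creep '[{"tx":0,"ty":0.8,"tz":-1.3,"wx":0,"wy":0,"wz":0,"gripper":1},{"tx":0,"ty":2.2,"tz":-3.6,"wx":-0.01,"wy":0,"wz":0,"gripper":1},{"tx":0,"ty":3.9,"tz":-6.4,"wx":-0.02,"wy":0,"wz":0,"gripper":1},{"tx":0,"ty":5.6,"tz":-9.2,"wx":-0.03,"wy":0,"wz":0,"gripper":1},{"tx":0,"ty":7.4,"tz":-12,"wx":-0.03,"wy":0,"wz":0,"gripper":1},{"tx":0,"ty":9.1,"tz":-14.8,"wx":-0.04,"wy":0,"wz":0,"gripper":1},{"tx":0,"ty":10.8,"tz":-17.6,"wx":-0.05,"wy":0,"wz":0,"gripper":1},{"tx":0,"ty":12.5,"tz":-20.4,"wx":-0.05,"wy":0,"wz":0,"gripper":1}]'; python3 go.py 364 -284.4 145 83.3
```

```text
time: 12.35
tool_pos: [423.7, -214.3, 145.9]
tcp_rot: [0.971, 1.57, 2.424]
contact_force: [1.1, -1.1, -1.3]
grip_width: 47.9
t 12.35 tcp [ 423.7 -214.3  145.9] toolx [-0.001  0.001 -1.   ] jaw 83.30 q [-0.63  0.34  1.78  0.    1.03 -2.08] w 47.9 F [ 1.1 -1.1 -1.3]
jaw 83.3 t(cm) [ 0.09  5.12 -7.65] w [-0.     0.001 -0.001] |w|deg 0.1 dist 92
jaw 263.3 t(cm) [ 0.09  5.12 -7.65] w [ 3.142e+00 -1.000e-03 -1.000e-03] |w|deg 180.0 dist 92
```

```bash
python3 -m creep '[{"tx":0,"ty":1.7,"tz":-2.6,"wx":0,"wy":0,"wz":0,"gripper":1},{"tx":0,"ty":3.2,"tz":-4.9,"wx":0,"wy":0,"wz":0,"gripper":1},{"tx":0,"ty":4.4,"tz":-6.7,"wx":0,"wy":0,"wz":0,"gripper":1},{"tx":0,"ty":5,"tz":-7.6,"wx":0,"wy":0,"wz":0,"gripper":1},{"tx":0,"ty":5.1,"tz":-7.7,"wx":0,"wy":0,"wz":0,"gripper":1},{"tx":0,"ty":5.1,"tz":-7.7,"wx":0,"wy":0,"wz":0,"gripper":1},{"tx":0,"ty":5.1,"tz":-7.7,"wx":0,"wy":0,"wz":0,"gripper":1},{"tx":0,"ty":5.1,"tz":-7.7,"wx":0,"wy":0,"wz":0,"gripper":1}]'; python3 go.py 364 -284.4 80 83.3
```

```text
time: 13.02
tool_pos: [366.2, -283.2, 146.1]
tcp_rot: [0.06, 1.57, 1.514]
contact_force: [0.9, 0.5, -1.2]
grip_width: 47.7
t 13.02 tcp [ 366.2 -283.2  146.1] toolx [ 0.     0.001 -1.   ] jaw 83.33 q [-0.82  0.32  1.81  0.    1.02 -2.28] w 47.7 F [ 0.9  0.5 -1.2]
jaw 83.3 t(cm) [ 6.61  0.2  -0.15] w [ 0.     0.001 -0.   ] |w|deg 0.0 dist 66
jaw 263.3 t(cm) [ 6.61  0.2  -0.15] w [-3.141e+00  0.000e+00  1.000e-03] |w|deg 180.0 dist 66
```

```bash
python3 -m creep '[{"tx":1,"ty":0.1,"tz":-0.1,"wx":0,"wy":0,"wz":0,"gripper":1},{"tx":2.5,"ty":0.2,"tz":-0.1,"wx":0,"wy":0,"wz":0,"gripper":1},{"tx":4.2,"ty":0.2,"tz":-0.1,"wx":0,"wy":0,"wz":0,"gripper":1},{"tx":5.8,"ty":0.2,"tz":-0.1,"wx":0,"wy":0,"wz":0,"gripper":1},{"tx":6.9,"ty":0.2,"tz":-0.1,"wx":0,"wy":0,"wz":0,"gripper":1},{"tx":7.5,"ty":0.2,"tz":-0.1,"wx":0,"wy":0,"wz":0,"gripper":1},{"tx":7.5,"ty":0.2,"tz":-0.1,"wx":0,"wy":0,"wz":0,"gripper":1},{"tx":7.5,"ty":0.2,"tz":-0.1,"wx":0,"wy":0,"wz":0,"gripper":1}]'; python3 go.py 364 -284.4 60.9 83.3
```

```text
time: 13.68
tool_pos: [363.9, -284.6, 71.3]
tcp_rot: [0.013, 1.571, 1.467]
contact_force: [0.5, 0.1, -1.6]
grip_width: 48.2
t 13.68 tcp [ 363.9 -284.6   71.3] toolx [ 0.  0. -1.] jaw 83.30 q [-0.83  0.43  1.9   0.    0.82 -2.28] w 48.2 F [ 0.5  0.1 -1.6]
jaw 83.3 t(cm) [ 1.04 -0.01  0.02] w [ 0.  0. -0.] |w|deg 0.0 dist 10
jaw 263.3 t(cm) [ 1.04 -0.01  0.02] w [-3.142  0.     0.   ] |w|deg 180.0 dist 10
```

```bash
python3 -m creep '[{"tx":0.3,"ty":0,"tz":0,"wx":0,"wy":0,"wz":0,"gripper":1},{"tx":0.6,"ty":0,"tz":0,"wx":0,"wy":0,"wz":0,"gripper":1},{"tx":0.8,"ty":0,"tz":0,"wx":0,"wy":0,"wz":0,"gripper":1},{"tx":0.95,"ty":0,"tz":0,"wx":0,"wy":0,"wz":0,"gripper":1},{"tx":1.05,"ty":0,"tz":0,"wx":0,"wy":0,"wz":0,"gripper":1},{"tx":1.05,"ty":0,"tz":0,"wx":0,"wy":0,"wz":0,"gripper":1},{"tx":1.05,"ty":0,"tz":0,"wx":0,"wy":0,"wz":0,"gripper":1}]'
```

```text
time: 14.27
tool_pos: [363.4, -285.0, 60.7]
tcp_rot: [-0.143, 1.571, 1.31]
contact_force: [-0.1, -0.0, -2.1]
grip_width: 47.9
```

```bash
python3 -m creep '[{"tx":0.05,"ty":0,"tz":0,"wx":0,"wy":0,"wz":0,"gripper":1},{"tx":0.1,"ty":0,"tz":0,"wx":0,"wy":0,"wz":0,"gripper":1},{"tx":0.1,"ty":0,"tz":0,"wx":0,"wy":0,"wz":0,"gripper":1},{"tx":0.1,"ty":0,"tz":0,"wx":0,"wy":0,"wz":0,"gripper":1}]'
```

```text
time: 14.6
tool_pos: [363.4, -284.9, 59.7]
tcp_rot: [-0.043, 1.571, 1.41]
contact_force: [-0.6, 0.5, -1.7]
grip_width: 48.0
```

```bash
python3 -m creep '[{"tx":0.05,"ty":0,"tz":0,"wx":0,"wy":0,"wz":0,"gripper":1},{"tx":0.1,"ty":0,"tz":0,"wx":0,"wy":0,"wz":0,"gripper":1},{"tx":0.1,"ty":0,"tz":0,"wx":0,"wy":0,"wz":0,"gripper":1},{"tx":0.1,"ty":0,"tz":0,"wx":0,"wy":0,"wz":0,"gripper":1}]'
```

```text
time: 14.93
tool_pos: [363.5, -285.1, 59.3]
tcp_rot: [-2.22, 1.57, -0.767]
contact_force: [-0.6, 0.7, 5.8]
grip_width: 48.0
```

Contact (+5.8 N). Release and rise.

```bash
python3 -m creep '[{"tx":0,"ty":0,"tz":0,"wx":0,"wy":0,"wz":0,"gripper":-0.3},{"tx":0,"ty":0,"tz":0,"wx":0,"wy":0,"wz":0,"gripper":-0.6},{"tx":0,"ty":0,"tz":0,"wx":0,"wy":0,"wz":0,"gripper":-1},{"tx":0,"ty":0,"tz":0,"wx":0,"wy":0,"wz":0,"gripper":-1},{"tx":0,"ty":0,"tz":0,"wx":0,"wy":0,"wz":0,"gripper":-1},{"tx":0,"ty":0,"tz":0,"wx":0,"wy":0,"wz":0,"gripper":-1}]'; python3 -m creep '[{"tx":-1,"ty":0,"tz":0,"wx":0,"wy":0,"wz":0,"gripper":-1},{"tx":-3,"ty":0,"tz":0,"wx":0,"wy":0,"wz":0,"gripper":-1},{"tx":-5.5,"ty":0,"tz":0,"wx":0,"wy":0,"wz":0,"gripper":-1},{"tx":-8,"ty":0,"tz":0,"wx":0,"wy":0,"wz":0,"gripper":-1},{"tx":-9.5,"ty":0,"tz":0,"wx":0,"wy":0,"wz":0,"gripper":-1},{"tx":-10,"ty":0,"tz":0,"wx":0,"wy":0,"wz":0,"gripper":-1},{"tx":-10,"ty":0,"tz":0,"wx":0,"wy":0,"wz":0,"gripper":-1}]'; python3 go.py 471.5 148.8 155 121.5
```

```text
time: 15.43
tool_pos: [363.5, -284.9, 58.6]
tcp_rot: [0.284, 1.571, 1.737]
contact_force: [-0.4, 0.3, 0.2]
grip_width: 83.2
time: 16.02
tool_pos: [363.9, -285.4, 159.6]
tcp_rot: [-2.249, 1.568, -0.796]
contact_force: [-0.7, 0.1, -0.4]
grip_width: 91.7
t 16.02 tcp [ 363.9 -285.4  159.6] toolx [ 0.002 -0.002 -1.   ] jaw 83.25 q [-0.83  0.3   1.79  0.    1.05 -2.28] w 91.7 F [-0.7  0.1 -0.4]
jaw 121.5 t(cm) [ 0.4  -5.59 44.38] w [-0.668 -0.002  0.001] |w|deg 38.2 dist 447
jaw 301.5 t(cm) [ 0.4  -5.59 44.38] w [2.474e+00 2.000e-03 3.000e-03] |w|deg 141.8 dist 447
```

```bash
python3 -m creep '[{"tx":0,"ty":-0.3,"tz":2,"wx":-0.03,"wy":0,"wz":0,"gripper":-1},{"tx":0,"ty":-0.7,"tz":5.5,"wx":-0.08,"wy":0,"wz":0,"gripper":-1},{"tx":0,"ty":-1.1,"tz":9,"wx":-0.14,"wy":0,"wz":0,"gripper":-1},{"tx":0,"ty":-1.6,"tz":12.5,"wx":-0.19,"wy":0,"wz":0,"gripper":-1},{"tx":0,"ty":-2,"tz":16,"wx":-0.25,"wy":0,"wz":0,"gripper":-1},{"tx":0,"ty":-2.5,"tz":19.5,"wx":-0.3,"wy":0,"wz":0,"gripper":-1},{"tx":0,"ty":-2.9,"tz":23,"wx":-0.35,"wy":0,"wz":0,"gripper":-1},{"tx":0,"ty":-3.3,"tz":26.5,"wx":-0.4,"wy":0,"wz":0,"gripper":-1}]'; python3 go.py 471.5 148.8 155 121.5
```

```text
time: 16.68
tool_pos: [426.7, -23.8, 157.3]
tcp_rot: [1.009, 1.568, 2.864]
contact_force: [0.9, 0.1, 0.2]
grip_width: 92.1
t 16.68 tcp [426.7 -23.8 157.3] toolx [-0.002  0.001 -1.   ] jaw 106.30 q [-0.24  0.24  1.88  0.    1.02 -2.09] w 92.1 F [0.9 0.1 0.2]
jaw 121.5 t(cm) [ 0.23 -9.15 15.31] w [-0.265  0.002 -0.002] |w|deg 15.2 dist 178
jaw 301.5 t(cm) [ 0.23 -9.15 15.31] w [ 2.876e+00 -3.000e-03 -2.000e-03] |w|deg 164.8 dist 178
```

```bash
python3 -m creep '[{"tx":0,"ty":-1.9,"tz":3.2,"wx":-0.06,"wy":0,"wz":0,"gripper":-1},{"tx":0,"ty":-3.8,"tz":6.4,"wx":-0.12,"wy":0,"wz":0,"gripper":-1},{"tx":0,"ty":-5.7,"tz":9.5,"wx":-0.17,"wy":0,"wz":0,"gripper":-1},{"tx":0,"ty":-7.3,"tz":12.2,"wx":-0.22,"wy":0,"wz":0,"gripper":-1},{"tx":0,"ty":-8.4,"tz":14.2,"wx":-0.25,"wy":0,"wz":0,"gripper":-1},{"tx":0,"ty":-9.1,"tz":15.3,"wx":-0.265,"wy":0,"wz":0,"gripper":-1},{"tx":0,"ty":-9.1,"tz":15.3,"wx":-0.265,"wy":0,"wz":0,"gripper":-1},{"tx":0,"ty":-9.1,"tz":15.3,"wx":-0.265,"wy":0,"wz":0,"gripper":-1}]'; python3 -m creep '[{"tx":0,"ty":0,"tz":0,"wx":0,"wy":0,"wz":0,"gripper":-1},{"tx":0,"ty":0,"tz":0,"wx":0,"wy":0,"wz":0,"gripper":-1}]'; python3 go.py 471.5 148.8 46 121.5
python3 - <<'E'
from h import *; from plant import *
for n in("top","scene"):
    c=capture(n); cv2.imwrite(f"pics/{n}3.png",c["frame"][:,:,::-1]); W=cloud(c)
    for g in((571.7,-316),(364,-284.4)):
        near=np.hypot(W[...,0]-g[0],W[...,1]-g[1])<50
        m=near&(W[...,2]>88)&(W[...,2]<110); p=W[m]; print(n,g,m.sum(),np.median(p[:,2]).round(1),[np.round(a,1) for a in cv2.minAreaRect(p[:,:2].astype(np.float32))])
E
```

```text
time: 17.35
tool_pos: [471.5, 146.4, 157.6]
tcp_rot: [1.335, 1.569, -2.829]
contact_force: [-0.1, -0.0, -0.6]
grip_width: 91.8
time: 17.52
tool_pos: [471.9, 145.3, 158.5]
tcp_rot: [1.425, 1.57, -2.742]
contact_force: [0.1, -0.3, 0.5]
grip_width: 91.7
t 17.52 tcp [471.9 145.3 158.5] toolx [-0.001 -0.    -1.   ] jaw 121.24 q [ 0.14  0.35  1.71 -0.    1.08 -1.97] w 91.7 F [ 0.1 -0.3  0.5]
jaw 121.5 t(cm) [11.25 -0.16  0.31] w [-0.005  0.    -0.001] |w|deg 0.3 dist 113
jaw 301.5 t(cm) [11.25 -0.16  0.31] w [ 3.137e+00 -1.000e-03 -0.000e+00] |w|deg 179.7 dist 113
top (571.7, -316) 341 98.2 [array([ 572.1, -316. ]), array([50.5, 51.8]), np.float64(42.8)]
top (364, -284.4) 386 97.4 [array([ 363.4, -285.3]), array([48.9, 48. ]), np.float64(83.5)]
scene (571.7, -316) 528 97.2 [array([ 572.7, -315.5]), array([51.7, 51.7]), np.float64(69.0)]
scene (364, -284.4) 362 96.2 [array([ 363. , -284.5]), array([48.5, 52. ]), np.float64(83.9)]
```

View pics/scene3.png

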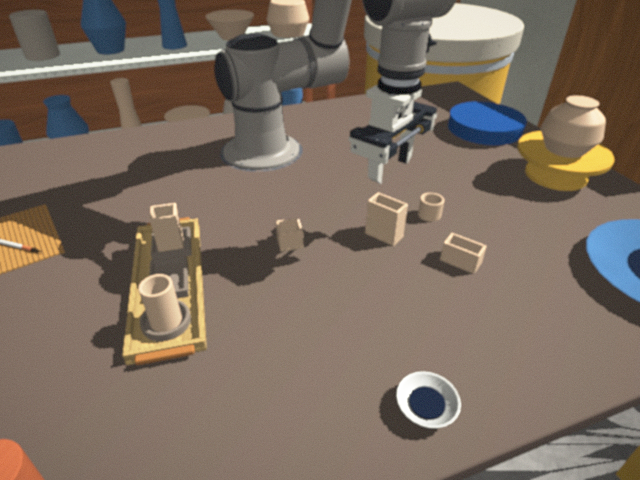

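The square pot stands in its seat at (166,235), centred to ~1 mm. The gripper is above the tall oblong pot (385,218). Descend and grip across its 40 mm width.

```bash
python3 -m creep '[{"tx":1,"ty":0,"tz":0.1,"wx":0,"wy":0,"wz":0,"gripper":-1},{"tx":3,"ty":-0.1,"tz":0.2,"wx":0,"wy":0,"wz":0,"gripper":-1},{"tx":5,"ty":-0.1,"tz":0.2,"wx":0,"wy":0,"wz":0,"gripper":-1},{"tx":7,"ty":-0.1,"tz":0.2,"wx":0,"wy":0,"wz":0,"gripper":-1},{"tx":9,"ty":-0.1,"tz":0.2,"wx":0,"wy":0,"wz":0,"gripper":-1},{"tx":10.5,"ty":-0.1,"tz":0.2,"wx":0,"wy":0,"wz":0,"gripper":-1},{"tx":11.2,"ty":-0.1,"tz":0.2,"wx":0,"wy":0,"wz":0,"gripper":-1},{"tx":11.2,"ty":-0.1,"tz":0.2,"wx":0,"wy":0,"wz":0,"gripper":-1}]'; python3 -m creep '[{"tx":0,"ty":0,"tz":0,"wx":0,"wy":0,"wz":0,"gripper":-0.4},{"tx":0,"ty":0,"tz":0,"wx":0,"wy":0,"wz":0,"gripper":-0.2},{"tx":0,"ty":0,"tz":0,"wx":0,"wy":0,"wz":0,"gripper":0},{"tx":0,"ty":0,"tz":0,"wx":0,"wy":0,"wz":0,"gripper":0},{"tx":0,"ty":0,"tz":0,"wx":0,"wy":0,"wz":0,"gripper":1},{"tx":0,"ty":0,"tz":0,"wx":0,"wy":0,"wz":0,"gripper":1},{"tx":0,"ty":0,"tz":0,"wx":0,"wy":0,"wz":0,"gripper":1},{"tx":0,"ty":0,"tz":0,"wx":0,"wy":0,"wz":0,"gripper":1}]';python3 go.py 471.5 148.8 45 121.5
```

```text
time: 18.28
tool_pos: [471.1, 148.2, 45.5]
tcp_rot: [1.166, 1.568, -3.0]
contact_force: [-0.2, 0.2, -0.1]
grip_width: 91.8
time: 18.95
tool_pos: [472.0, 148.9, 46.8]
tcp_rot: [-1.706, 1.571, 0.412]
contact_force: [0.0, 1.1, 0.7]
grip_width: 42.8
t 18.95 tcp [472.  148.9  46.8] toolx [ 0.  0. -1.] jaw 121.36 q [ 0.15  0.52  1.83  0.    0.8  -1.97] w 42.8 F [0.  1.1 0.7]
jaw 121.5 t(cm) [0.18 0.05 0.02] w [-0.002 -0.     0.   ] |w|deg 0.1 dist 2
jaw 301.5 t(cm) [0.18 0.05 0.02] w [3.139 0.    0.   ] |w|deg 179.9 dist 2
```

```bash
python3 -m creep '[{"tx":0,"ty":0,"tz":0,"wx":0,"wy":0,"wz":0,"gripper":1},{"tx":0,"ty":0,"tz":0,"wx":0,"wy":0,"wz":0,"gripper":1},{"tx":0,"ty":0,"tz":0,"wx":0,"wy":0,"wz":0,"gripper":1},{"tx":0,"ty":0,"tz":0,"wx":0,"wy":0,"wz":0,"gripper":1},{"tx":0,"ty":0,"tz":0,"wx":0,"wy":0,"wz":0,"gripper":1}]'
```

```text
time: 19.37
tool_pos: [471.9, 148.9, 46.8]
tcp_rot: [-0.377, 1.571, 1.741]
contact_force: [-1.0, 0.6, 2.1]
grip_width: 39.7
```

Held at 39.7 mm. Lift.

```bash
python3 -m creep '[{"tx":-0.5,"ty":0,"tz":0,"wx":0,"wy":0,"wz":0,"gripper":1},{"tx":-1.5,"ty":0,"tz":0,"wx":0,"wy":0,"wz":0,"gripper":1},{"tx":-3,"ty":0,"tz":0,"wx":0,"wy":0,"wz":0,"gripper":1},{"tx":-5,"ty":0,"tz":0,"wx":0,"wy":0,"wz":0,"gripper":1},{"tx":-7,"ty":0,"tz":0,"wx":0,"wy":0,"wz":0,"gripper":1},{"tx":-9,"ty":0,"tz":0,"wx":0,"wy":0,"wz":0,"gripper":1},{"tx":-11,"ty":0,"tz":0,"wx":0,"wy":0,"wz":0,"gripper":1},{"tx":-12,"ty":0,"tz":0,"wx":0,"wy":0,"wz":0,"gripper":1}]'; python3 go.py 467.7 -300.2 165 83.3
```

```text
time: 20.03
tool_pos: [472.9, 148.9, 169.9]
tcp_rot: [-1.985, 1.567, 0.133]
contact_force: [0.6, 0.4, -1.4]
grip_width: 39.5
t 20.03 tcp [472.9 148.9 169.9] toolx [ 0.004  0.001 -1.   ] jaw 121.35 q [ 0.15  0.34  1.69 -0.    1.1  -1.97] w 39.5 F [ 0.6  0.4 -1.4]
jaw 83.3 t(cm) [  0.46  23.81 -38.08] w [ 0.664 -0.     0.004] |w|deg 38.1 dist 449
jaw 263.3 t(cm) [  0.46  23.81 -38.08] w [-2.477 -0.005 -0.   ] |w|deg 141.9 dist 449
```

```bash
python3 -m creep '[{"tx":0,"ty":0.8,"tz":-1.3,"wx":0.02,"wy":0,"wz":0,"gripper":1},{"tx":0,"ty":2.1,"tz":-3.4,"wx":0.06,"wy":0,"wz":0,"gripper":1},{"tx":0,"ty":3.7,"tz":-5.9,"wx":0.1,"wy":0,"wz":0,"gripper":1},{"tx":0,"ty":5.3,"tz":-8.5,"wx":0.15,"wy":0,"wz":0,"gripper":1},{"tx":0,"ty":6.9,"tz":-11,"wx":0.2,"wy":0,"wz":0,"gripper":1},{"tx":0,"ty":8.5,"tz":-13.6,"wx":0.25,"wy":0,"wz":0,"gripper":1},{"tx":0,"ty":10.1,"tz":-16.2,"wx":0.3,"wy":0,"wz":0,"gripper":1},{"tx":0,"ty":11.7,"tz":-18.7,"wx":0.35,"wy":0,"wz":0,"gripper":1}]'; python3 go.py 467.7 -300.2 165 83.3
```

```text
time: 20.7
tool_pos: [469.1, -73.3, 167.5]
tcp_rot: [-2.156, 1.57, -0.39]
contact_force: [0.8, 0.5, -2.0]
grip_width: 39.8
t 20.70 tcp [469.1 -73.3 167.5] toolx [ 0.001 -0.    -1.   ] jaw 101.16 q [-0.32  0.31  1.75 -0.    1.08 -2.08] w 39.8 F [ 0.8  0.5 -2. ]
jaw 83.3 t(cm) [  0.26   4.53 -22.23] w [ 0.312 -0.     0.001] |w|deg 17.9 dist 227
jaw 263.3 t(cm) [  0.26   4.53 -22.23] w [-2.83e+00 -1.00e-03 -1.00e-03] |w|deg 162.1 dist 227
```

```bash
python3 -m creep '[{"tx":0,"ty":0.6,"tz":-3,"wx":0.05,"wy":0,"wz":0,"gripper":1},{"tx":0,"ty":1.2,"tz":-6,"wx":0.1,"wy":0,"wz":0,"gripper":1},{"tx":0,"ty":1.9,"tz":-9.3,"wx":0.15,"wy":0,"wz":0,"gripper":1},{"tx":0,"ty":2.6,"tz":-12.6,"wx":0.2,"wy":0,"wz":0,"gripper":1},{"tx":0,"ty":3.2,"tz":-15.8,"wx":0.25,"wy":0,"wz":0,"gripper":1},{"tx":0,"ty":3.8,"tz":-18.8,"wx":0.29,"wy":0,"wz":0,"gripper":1},{"tx":0,"ty":4.3,"tz":-21,"wx":0.31,"wy":0,"wz":0,"gripper":1},{"tx":0,"ty":4.5,"tz":-22.2,"wx":0.31,"wy":0,"wz":0,"gripper":1}]'; python3 -m creep '[{"tx":0,"ty":0,"tz":0,"wx":0,"wy":0,"wz":0,"gripper":1},{"tx":0,"ty":0,"tz":0,"wx":0,"wy":0,"wz":0,"gripper":1},{"tx":0,"ty":0,"tz":0,"wx":0,"wy":0,"wz":0,"gripper":1},{"tx":0,"ty":0,"tz":0,"wx":0,"wy":0,"wz":0,"gripper":1},{"tx":0,"ty":0,"tz":0,"wx":0,"wy":0,"wz":0,"gripper":1},{"tx":0,"ty":0,"tz":0,"wx":0,"wy":0,"wz":0,"gripper":1}]'; python3 go.py 467.7 -300.2 80 83.3
```

```text
time: 21.37
tool_pos: [468.2, -301.1, 167.2]
tcp_rot: [-2.722, 1.57, -1.267]
contact_force: [0.2, 0.8, -1.9]
grip_width: 39.9
time: 21.87
tool_pos: [468.9, -297.3, 166.9]
tcp_rot: [-0.542, 1.571, 0.917]
contact_force: [-0.7, 0.1, -1.5]
grip_width: 39.8
t 21.87 tcp [ 468.9 -297.3  166.9] toolx [ 0.  0. -1.] jaw 83.61 q [-0.7   0.45  1.53  0.    1.16 -2.16] w 39.8 F [-0.7  0.1 -1.5]
jaw 83.3 t(cm) [ 8.69  0.09 -0.3 ] w [0.005 0.    0.   ] |w|deg 0.3 dist 87
jaw 263.3 t(cm) [ 8.69  0.09 -0.3 ] w [-3.136 -0.     0.   ] |w|deg 179.7 dist 87
```

```bash
python3 -m creep '[{"tx":1,"ty":0.1,"tz":-0.2,"wx":0,"wy":0,"wz":0,"gripper":1},{"tx":2.5,"ty":0.1,"tz":-0.3,"wx":0,"wy":0,"wz":0,"gripper":1},{"tx":4.2,"ty":0.1,"tz":-0.3,"wx":0,"wy":0,"wz":0,"gripper":1},{"tx":6,"ty":0.1,"tz":-0.3,"wx":0,"wy":0,"wz":0,"gripper":1},{"tx":7.5,"ty":0.1,"tz":-0.3,"wx":0,"wy":0,"wz":0,"gripper":1},{"tx":8.4,"ty":0.1,"tz":-0.3,"wx":0,"wy":0,"wz":0,"gripper":1},{"tx":8.7,"ty":0.1,"tz":-0.3,"wx":0,"wy":0,"wz":0,"gripper":1},{"tx":8.7,"ty":0.1,"tz":-0.3,"wx":0,"wy":0,"wz":0,"gripper":1}]'; python3 go.py 467.7 -300.2 62 83.3
python3 - <<'E'
from h import *; from plant import *
c=capture("scene"); cv2.imwrite("pics/scene4.png",c["frame"][:,:,::-1])
E
```

```text
time: 22.53
tool_pos: [467.1, -300.8, 78.9]
tcp_rot: [0.932, 1.569, 2.39]
contact_force: [0.5, -0.8, -1.8]
grip_width: 39.4
t 22.53 tcp [ 467.1 -300.8   78.9] toolx [-0.001  0.001 -1.   ] jaw 83.54 q [-0.71  0.56  1.63  0.    0.96 -2.17] w 39.4 F [ 0.5 -0.8 -1.8]
jaw 83.3 t(cm) [ 1.69 -0.06  0.06] w [ 0.004  0.001 -0.001] |w|deg 0.3 dist 17
jaw 263.3 t(cm) [ 1.69 -0.06  0.06] w [-3.137e+00  2.000e-03  1.000e-03] |w|deg 179.8 dist 17
```

View pics/scene4.png

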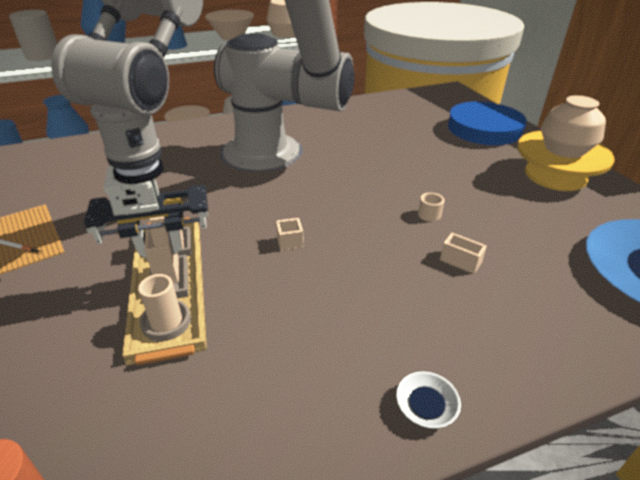

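The oblong hangs at (160,255), between the seated round pot at (160,305) and the square pot, over the middle seat. Touchdown is expected at TCP z≈60.

```bash
python3 -m creep '[{"tx":0.4,"ty":0,"tz":0,"wx":0,"wy":0,"wz":0,"gripper":1},{"tx":0.9,"ty":0,"tz":0,"wx":0,"wy":0,"wz":0,"gripper":1},{"tx":1.3,"ty":0,"tz":0,"wx":0,"wy":0,"wz":0,"gripper":1},{"tx":1.5,"ty":0,"tz":0,"wx":0,"wy":0,"wz":0,"gripper":1},{"tx":1.65,"ty":0,"tz":0,"wx":0,"wy":0,"wz":0,"gripper":1},{"tx":1.75,"ty":0,"tz":0,"wx":0,"wy":0,"wz":0,"gripper":1},{"tx":1.75,"ty":0,"tz":0,"wx":0,"wy":0,"wz":0,"gripper":1},{"tx":1.75,"ty":0,"tz":0,"wx":0,"wy":0,"wz":0,"gripper":1}]'; python3 -m creep '[{"tx":0.05,"ty":0,"tz":0,"wx":0,"wy":0,"wz":0,"gripper":1},{"tx":0.1,"ty":0,"tz":0,"wx":0,"wy":0,"wz":0,"gripper":1},{"tx":0.1,"ty":0,"tz":0,"wx":0,"wy":0,"wz":0,"gripper":1},{"tx":0.1,"ty":0,"tz":0,"wx":0,"wy":0,"wz":0,"gripper":1}]'
```

```text
time: 23.25
tool_pos: [467.4, -301.1, 62.2]
tcp_rot: [-1.235, 1.571, 0.223]
contact_force: [0.3, -0.4, -2.4]
grip_width: 40.1
time: 23.58
tool_pos: [467.4, -301.1, 61.2]
tcp_rot: [-0.521, 1.571, 0.937]
contact_force: [0.5, 0.3, -1.7]
grip_width: 39.7
```

```bash
python3 -m creep '[{"tx":0.05,"ty":0,"tz":0,"wx":0,"wy":0,"wz":0,"gripper":1},{"tx":0.1,"ty":0,"tz":0,"wx":0,"wy":0,"wz":0,"gripper":1},{"tx":0.1,"ty":0,"tz":0,"wx":0,"wy":0,"wz":0,"gripper":1},{"tx":0.1,"ty":0,"tz":0,"wx":0,"wy":0,"wz":0,"gripper":1}]'
```

```text
time: 23.92
tool_pos: [467.4, -301.1, 60.1]
tcp_rot: [0.202, 1.571, 1.66]
contact_force: [0.5, -0.7, -1.8]
grip_width: 39.7
```

```bash
python3 -m creep '[{"tx":0.05,"ty":0,"tz":0,"wx":0,"wy":0,"wz":0,"gripper":1},{"tx":0.1,"ty":0,"tz":0,"wx":0,"wy":0,"wz":0,"gripper":1},{"tx":0.1,"ty":0,"tz":0,"wx":0,"wy":0,"wz":0,"gripper":1},{"tx":0.1,"ty":0,"tz":0,"wx":0,"wy":0,"wz":0,"gripper":1}]'
```

```text
time: 24.25
tool_pos: [467.5, -301.1, 59.8]
tcp_rot: [-1.97, 1.57, -0.512]
contact_force: [-1.9, 1.9, 5.9]
grip_width: 39.9
```

Contact (+5.9 N). Release and rise.

```bash
python3 -m creep '[{"tx":0,"ty":0,"tz":0,"wx":0,"wy":0,"wz":0,"gripper":-0.3},{"tx":0,"ty":0,"tz":0,"wx":0,"wy":0,"wz":0,"gripper":-0.6},{"tx":0,"ty":0,"tz":0,"wx":0,"wy":0,"wz":0,"gripper":-1},{"tx":0,"ty":0,"tz":0,"wx":0,"wy":0,"wz":0,"gripper":-1},{"tx":0,"ty":0,"tz":0,"wx":0,"wy":0,"wz":0,"gripper":-1},{"tx":0,"ty":0,"tz":0,"wx":0,"wy":0,"wz":0,"gripper":-1},{"tx":0,"ty":0,"tz":0,"wx":0,"wy":0,"wz":0,"gripper":-1}]'; python3 -m creep '[{"tx":-1,"ty":0,"tz":0,"wx":0,"wy":0,"wz":0,"gripper":-1},{"tx":-3,"ty":0,"tz":0,"wx":0,"wy":0,"wz":0,"gripper":-1},{"tx":-5.5,"ty":0,"tz":0,"wx":0,"wy":0,"wz":0,"gripper":-1},{"tx":-8,"ty":0,"tz":0,"wx":0,"wy":0,"wz":0,"gripper":-1},{"tx":-10.5,"ty":0,"tz":0,"wx":0,"wy":0,"wz":0,"gripper":-1},{"tx":-12,"ty":0,"tz":0,"wx":0,"wy":0,"wz":0,"gripper":-1},{"tx":-12,"ty":0,"tz":0,"wx":0,"wy":0,"wz":0,"gripper":-1}]'; python3 -m creep '[{"tx":0,"ty":0,"tz":2,"wx":0,"wy":0,"wz":0,"gripper":-1},{"tx":0,"ty":0,"tz":5,"wx":0,"wy":0,"wz":0,"gripper":-1},{"tx":0,"ty":0,"tz":8,"wx":0,"wy":0,"wz":0,"gripper":-1},{"tx":0,"ty":0,"tz":11,"wx":0,"wy":0,"wz":0,"gripper":-1},{"tx":0,"ty":0,"tz":14,"wx":0,"wy":0,"wz":0,"gripper":-1},{"tx":0,"ty":0,"tz":17,"wx":0,"wy":0,"wz":0,"gripper":-1},{"tx":0,"ty":0,"tz":20,"wx":0,"wy":0,"wz":0,"gripper":-1},{"tx":0,"ty":0,"tz":22,"wx":0,"wy":0,"wz":0,"gripper":-1}]'; python3 -m creep '[{"tx":0,"ty":0,"tz":2,"wx":0,"wy":0,"wz":0,"gripper":-1},{"tx":0,"ty":0,"tz":3,"wx":0,"wy":0,"wz":0,"gripper":-1},{"tx":0,"ty":0,"tz":3,"wx":0,"wy":0,"wz":0,"gripper":-1},{"tx":0,"ty":0,"tz":3,"wx":0,"wy":0,"wz":0,"gripper":-1},{"tx":0,"ty":0,"tz":3,"wx":0,"wy":0,"wz":0,"gripper":-1},{"tx":0,"ty":0,"tz":3,"wx":0,"wy":0,"wz":0,"gripper":-1},{"tx":0,"ty":0,"tz":3,"wx":0,"wy":0,"wz":0,"gripper":-1}]'
python3 - <<'E'
from h import *; from plant import *
for n in("top","scene"):
    c=capture(n); cv2.imwrite(f"pics/{n}5.png",c["frame"][:,:,::-1]); W=cloud(c)
    for nm,g,lo,hi in(("r",(571.7,-316),90,106),("o",(467.7,-300.2),90,106),("s",(364,-284.4),90,106),("lr",(442,279.2),37,52),("ls",(426.8,-50),37,52),("lo",(603.6,253.7),37,52)):
        near=np.hypot(W[...,0]-g[0],W[...,1]-g[1])<46
        m=near&(W[...,2]>lo)&(W[...,2]<hi); p=W[m]
        if len(p)<20: print(n,nm,"hidden"); continue
        print(n,nm,m.sum(),np.median(p[:,2]).round(1),[np.round(a,1) for a in cv2.minAreaRect(p[:,:2].astype(np.float32))])
E
```

```text
time: 24.83
tool_pos: [467.4, -301.1, 59.1]
tcp_rot: [0.355, 1.571, 1.813]
contact_force: [1.2, -0.4, 0.2]
grip_width: 82.0
time: 25.42
tool_pos: [468.9, -302.3, 183.7]
tcp_rot: [-2.157, 1.563, -0.699]
contact_force: [0.6, -0.1, 0.1]
grip_width: 91.7
time: 26.08
tool_pos: [491.5, -79.9, 178.6]
tcp_rot: [0.944, 1.569, 2.403]
contact_force: [0.9, 0.3, 0.4]
grip_width: 91.8
time: 26.67
tool_pos: [495.5, -53.7, 179.1]
tcp_rot: [2.256, 1.571, -2.57]
contact_force: [-0.4, 0.5, 0.3]
grip_width: 91.9
top r 314 98.5 [array([ 572.1, -315.8]), array([50.7, 51.1]), np.float64(83.8)]
top o 447 97.6 [array([ 467.3, -300.7]), array([41.2, 71.8]), np.float64(83.8)]
top s 360 97.7 [array([ 363.5, -284.9]), array([48.8, 47.9]), np.float64(83.4)]
top lr 270 44.3 [array([441.8, 278.7]), array([51. , 50.8]), np.float64(71.6)]
top ls 256 44.7 [array([426.8, -50. ]), array([47.9, 47.9]), np.float64(81.9)]
top lo 356 44.5 [array([603.8, 253.7]), array([72.6, 40.7]), np.float64(33.0)]
scene r 466 97.9 [array([ 572.3, -315.3]), array([51.2, 51.7]), np.float64(53.4)]
scene o 407 97.8 [array([ 466.8, -299.7]), array([40.1, 75.7]), np.float64(83.5)]
scene s 324 97.0 [array([ 364. , -284.4]), array([48.2, 50.8]), np.float64(83.5)]
scene lr 206 43.4 [array([441.7, 281.3]), array([49.8, 53.6]), np.float64(28.0)]
scene ls 272 44.2 [array([426.2, -48.9]), array([48.1, 52.8]), np.float64(81.6)]
scene lo 418 43.7 [array([603.2, 254.5]), array([73.2, 43.5]), np.float64(32.2)]
```

View pics/scene5.png

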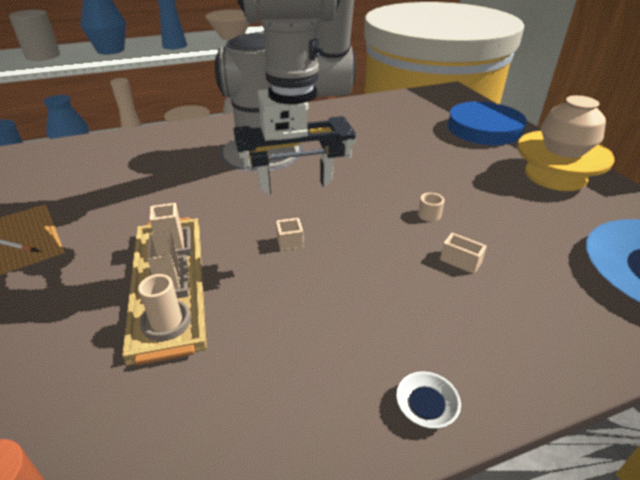

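View pics/top5.png

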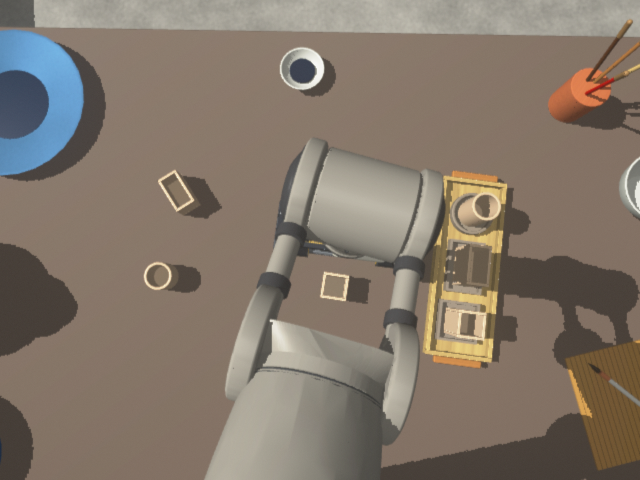

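Both views show the three tall pots upright in their own seats, at (480,210), (478,267) and (465,323) in the top view. The low pots are unmoved and the arm is clear. Handing in.

```bash
python3 -c "
from plant import *
print(close_job())"
```

```text
the job is handed in; nothing more can be done
None
```

All three tall pots are in their own seats, and I handed the job in at about 27 s of the 80 s allowed. I gripped each pot from above, lowered it until the wrist force showed contact (3.5–5.9 N), then released it.

The last checks, from both fixed cameras:
- **Tall pots:** each centre is within about 1 mm of its seat's centre. The rims read 97–98.5 mm against the 99 mm expected. This 0.5–2 mm shortfall is about the bias the same cameras showed before anything moved, and within the 4 mm allowed.
- **Low pots:** the top view puts all three within 1 mm of where they started. The scene view reads the low round pot about 2 mm off the top view, which I put down to its oblique angle.
- **Arm:** the fingers are open and clear of everything.

No check failed. I did not measure tilt separately; I judged the pots upright from the rim outlines and the pictures. The tool swung a few millimetres after fast moves, so I let it settle before the slow touchdowns.

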